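# Load the last film tank and wedge the row tight

## Task

Put the red-banded film tank into the free place at the end of the row in the steel agitation rack and push the row together so that the three tanks touch each other and the grey cheek. Then take the orange wedge from its holder and drive it, lying on its side, thin end first and flat face to the tank, into the gap between that tank and the yellow sprung pad of the end stop until it jams tight with the pad clearly pressed in (in the holder only its thin end can be gripped, so it has to be laid down and taken again by its thick head). Keep the tanks upright, leave the bottle, beaker and film can where they are, and let go of everything.

Things in the scene. Friction and masses are not known exactly. Their poses are not given: they have to be found in the camera images.
- row_line (a point): Steel rack, fixed, turned by its yaw. Point on top of its floor plate (6 mm above the bench), on the row's centre line. Axes: +x away from the robot, +y along the row to the grey cheek, z up. Tanks stand on x = 0 between two rails: inner faces x = +-31.5 mm, 4 mm thick, 24 mm above the floor plate, from the cheek to y = -55 (front) and -60 mm (back). Plate: y -135 to 122, x -40 to 60 mm.
- cheek_face (a point): Grey fixed cheek at the row's +y end: middle of the foot of its inner face, at row_line y = +100 mm, x = 0, floor plate level; axes as row_line. 14 mm thick, 50 mm high. Three tanks packed against it have their centres at row_line y = 71, 13 and -45 mm. The row slides stiffly (the rails rub): push the tanks together before wedging.
- pad (a joint): How far the yellow sprung pad is pressed in towards the red end stop (row's -y), m: 0 out, 0.004 hard against its stop. Spring 2 N per mm, no preload. The driven wedge presses it in.
- gap_mouth (a point): Point on the rack's floor plate in front of the wedge gap, at row_line x = -40, y = -85 mm; axes as row_line. With the row packed and the pad out, the gap runs from row_line y = -74 mm to the yellow pad, 20 to 23 mm wide on the row line and wider in front, open at front and back. Here the floor plate goes on as a flat runway, same level, towards the robot to row_line x = -170 mm, between y = -135 and -50 mm.
- end_stop: Red end stop, fixed on the rack, axes parallel to the rack's, with a yellow sprung pad on its inner side. The pad's face, 48 mm high, from x = -25 to 40 mm, is slanted like the wedge's sloping face: when out it lies at y = 0.235 x, so the gap narrows away from the robot. Origin on this face at x = 0, floor plate level. Its y in the rack varies from -94 to -97 mm.
- tank_a_center (a point): Black film tank with a grey band, standing loose in the row next to the cheek (up to 3 mm off it). Cylinder 58 mm in diameter and 74 mm high, on top a cap 51 mm in diameter, 90 mm overall. Point at its centre, 44.5 mm above its underside; z up. About 0.15 kg.
- tank_b_center (a point): Second film tank with a grey band, same size as tank_a, standing next to it in the row with up to 5 mm between them, loose. Point at its centre, 44.5 mm above its underside.
- tank_c_center (a point): Film tank with a red band and a red disc on its cap, same size as tank_a, standing on the bench to the left. It goes into the third place in the row. Point at its centre, 44.5 mm above its underside.
- wedge_center (a point): Orange wedge, 0.13 kg, 120 mm long, 45 mm wide. Axes: z from thick to thin end, x along the width, y along the thickness. Flat face at y = -16 mm all along; opposite face at y = +16 mm over the 35 mm long head, then sloping to y = -4 mm at the thin end. Point 60 mm from either end, y = 0. Starts standing on its thick end in the holder, flat face to -y (give or take the holder's yaw).
- wedge_head (a point): Middle of the wedge's thick head (35 mm long, 32 mm thick, faces parallel), 17.5 mm from the thick end; axes as wedge_center. In the gap the wedge lies on a side (45 mm high), thin end to the rack's +x: with its flat face to the tank and its slope on the slanted pad it runs straight in along x. Driven with 12 to 20 N, it stays by friction.
- wedge_tip (a point): Middle of the wedge's thin end face (12 mm thick, 45 mm wide), 10 mm nearer its flat face than wedge_center; axes as wedge_center.
- holder: Grey holder, fixed to the bench on the right. Origin at the centre of its underside; 60 mm along its x, 48 mm along its y, 66 mm high, walls 5 mm, inner floor 6 mm above the bench, base plate 90 x 75 mm; open top. The wedge's thick half stands in it, the thin 60 mm stick out above (tip 126 mm above the bench).
- brown_bottle: Bystander: brown bottle, 64 mm in diameter, 150 mm high; origin at the centre of its underside.
- beaker: Bystander: white plastic beaker, 76 mm in diameter, 100 mm high; origin at the centre of its underside.
- film_can: Bystander: small black film can, 32 mm in diameter, 50 mm high, behind the rack; origin at the centre of its underside.
- wedge: The same wedge; origin at the centre of its thick end face, axes as wedge_center.
- tank_a: The same tank as tank_a_center; origin at the centre of its underside.
- tank_b: The same tank as tank_b_center; origin at the centre of its underside.
- tank_c: The same tank as tank_c_center; origin at the centre of its underside.
Things that resemble listed ones, but are neither listed nor needed, are in the scene too. Leave any green look-alike of the tank_b alone. Leave any blue look-alike of the tank_c alone.

How it is judged:
By the outcome, as a careful person would: the job done as asked, in the order asked, and still so for the second after the job is handed in, with the robot touching nothing.
It also fails if it takes over 70 s, if anything falls off the work surface, if the arm or the gripper's body presses on something with over 40 N, if the wrist force passes 120 N, or if a joint passes its speed limit or range.

## Robot

A 7-joint arm with a two-finger parallel gripper is mounted at the origin on the work surface. World frame = base frame: x ahead of the robot, y to its left, z up, the work surface at z = 0. Lengths are in mm, angles in rad, forces in N, time in s.
With the tool pointing down it reaches from about 400 to 875 mm from the base axis. Payload 4.4 kg.
Tool frame: the origin (TCP) lies at the very end of the fingers, on their centre line; the grasp point (between the pads) lies 19 mm behind it; y points along the fingers, z is the direction in which the jaws open and shut, and the axes are right-handed (so a half turn about y gives the same grasp; the last joint's range is limited). The gripper opens to 85 mm and grips with 20 to 120 N. Pads are 22 mm wide; open, the fingers measure 114 mm over their backs; the gripper's body (76 mm by 85 mm) begins 54 mm behind the grasp point. The pads swing forward as they close: fully open they stand 13 mm farther back than shut.
Start: joints at [1.174, 0.628, 0.038, 1.517, -0.027, 0.996, -0.02], TCP at [211.148, -614.764, 231.313] pointing down, gripper open.
Joint ranges: [-3.06, 3.06], [-0.37, 2.12], [-1.25, 1.32], [0.18, 2.47], [-1.1, 4.24], [0.23, 1.98], [-2.94, 2.94]. Speed limits (rad/s): [2.57, 2.57, 3.14, 3.14, 3.14, 3.14, 3.14].

## Interface

Orientations are given as [roll, pitch, yaw] about the fixed x, y, z axes, in that order (R = Rz(yaw) Ry(pitch) Rx(roll)).
In Python, from cell import read_state, get_image, finish_job gives the robot as it stands. The module is installed in compiled form; this text tells all that it offers.
- The arm moves only by the tool servo_tool, never from a script. Its argument "increments" is a list of rows, each an object of numbers: "dx", "dy", "dz": the shift along the world's x, y, z in cm; "ax", "ay", "az": the turn, a rotation vector about the world's x, y, z in rad; "claw": the closure, from -1 (fully open) to 1 (shut). A call has 1 to 8 rows; each row is the pose to reach, as a shift and turn from the pose commanded when the call began; what a row does not reach only later rows make up. A row lasts 1/12 s, in which the tool goes at most 41.7 mm and 7.16 degrees, less where a joint would pass 70% of its speed; a pose out of reach is approached as far as the arm can. A call with a gripper value outside its range is refused whole. The fingers move at their own pace and stop on an object; the grip force is fixed at half the most. Time passes only in rows, so rows that repeat a pose let the fingers close. It gives the time, the measured TCP pose, the force and the opening at its end, in the units of the state.
- read_state(): the state, without advancing time (a new reading comes with each control period).
- get_image(name): name is "scene" or "top"; returns a dict with "color" (480x640x3 uint8, red, green, blue), "fov_y" (degrees; the focal length in pixels is half the picture's height over the tangent of half this angle, whatever the lens; pixels are square), "cx", "cy" (the principal point, pixels), "k1" (the pictures are not rectified: a ray, as slopes to the right and down, at radius r is drawn at 1 + k1 r^2 times it, then the intrinsics apply), "R" (3x3) and "t" (3): a world point X has camera coordinates R X + t. Camera axes: x right, y down, z forward; pixel columns grow to the right and rows downward; lengths in mm; the calibration is good to about 2 mm. A picture is of the moment at which its call begins. There is no depth.
- finish_job(): hands the job in, once; it reports no verdict.
The state is a dict: "clock": time; "qpos": joint angles; "qd": joint speeds; "tau": joint torques, N m; "eef_pos": TCP position; "tool_rot": TCP orientation; "force": force on the tool from outside, world axes, zero at the start; "torque": the same for the moment, N m; "width": finger opening in mm.
Only numpy, scipy, OpenCV 4.12 (cv2) and the standard library are available. Lean on these libraries where they do the work, as an engineer would, in place of code of your own. Each camera call takes 0.05 s, during which the arm holds its last target.

## Working session

There is one attempt and no reset: what is moved stays moved. The work goes in short steps, Python scripts to look and compute and a tool call to move; the robot and the scene stay as the last step left them, time stands still between calls to the robot, and variables do not carry over. Pictures are saved under pics/ and viewed, and the job is handed in when it is done.

Besides the shell and the picture viewer there is one more tool, called as name(argument=value, ...), one argument or row to a line, values as JSON. servo_tool: Moves the arm, as the interface text tells. Its arguments: {"type":"object","properties":{"increments":{"type":"array","items":{"type":"object","properties":{"dx":{"type":"number"},"dy":{"type":"number"},"dz":{"type":"number"},"ax":{"type":"number"},"ay":{"type":"number"},"az":{"type":"number"},"claw":{"type":"number"}}}}},"required":["increments"]}

```bash
mkdir -p pics; python3 - <<'E'
from cell import *
import cv2
s=read_state();print({k:(v if not hasattr(v,'round') else v) for k,v in s.items()})
for n in("scene","top"):
    g=get_image(n);cv2.imwrite(f"pics/{n}0.png",g["color"][:,:,::-1]);print(n,{k:g[k] for k in g if k!="color"})
E
```

```text
{'clock': 0.0, 'qpos': array([ 1.17418127,  0.62931995,  0.03844903,  1.51840107, -0.02703976,
        0.99630195, -0.02000204]), 'qd': array([-0.00247434,  0.00020426, -0.00089971, -0.0015008 , -0.00171661,
       -0.00034103,  0.00217091]), 'tau': array([-5.64154307e-04, -5.63392532e+01,  1.22614145e+00, -1.93446708e+01,
        1.10221416e-02,  1.05911450e-02, -3.52813356e-05]), 'eef_pos': array([ 210.95419874, -614.1364157 ,  230.3956039 ]), 'tool_rot': array([-1.57270889e+00,  4.52125964e-06, -2.81080776e+00]), 'force': array([ 0.35247332, -0.28399705, -0.25744669]), 'torque': array([-0.05116848, -0.04848883,  0.01809985]), 'width': 85.56029883560534}
scene {'fov_y': 50.596895125823515, 'cx': 320.5253173704387, 'cy': 238.11132341838484, 'k1': -0.0726334667403807, 'R': array([[ 0.37589281,  0.92635914, -0.02373459],
       [ 0.50188275, -0.22504872, -0.83514477],
       [-0.77898543,  0.30201293, -0.54951787]]), 't': array([-228.17033537, -157.52181685, 1607.66647838])}
top {'fov_y': 57.464028149207785, 'cx': 317.69292925095357, 'cy': 235.07232400461913, 'k1': -0.02153679471821107, 'R': array([[-0.01240618, -0.99989776,  0.0071108 ],
       [-0.98375045,  0.01093139, -0.17920811],
       [ 0.17911206, -0.00921854, -0.98378549]]), 't': array([ 44.48192106, 536.42693437, 937.87005862])}
```

View pics/scene0.png

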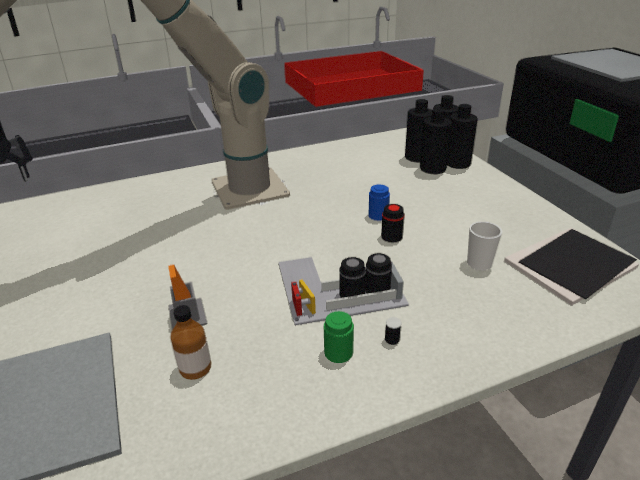

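View pics/top0.png

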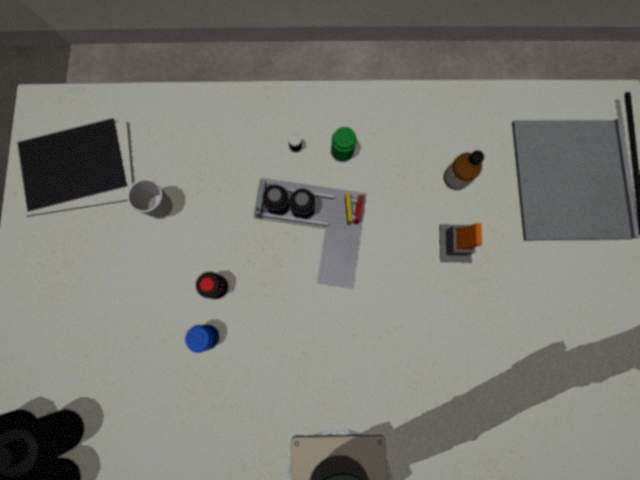

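The overview shows the rack in the centre of the top view around (310,220), tank_c at (211,285), the holder and wedge at (464,239), and a blue look-alike at (202,337). Next I zoom in for measurement.

```bash
cat > h.py <<'E'
import numpy as np, cv2
from cell import *
def cam(g):
    f=240/np.tan(np.radians(g["fov_y"]/2));return f
def proj(g,P):
    P=np.atleast_2d(P).astype(float);c=P@g["R"].T+g["t"];s=c[:,:2]/c[:,2:];r2=(s**2).sum(1,keepdims=True)
    s=s*(1+g["k1"]*r2);return s*cam(g)+[g["cx"],g["cy"]]
def ray(g,uv):
    d=(np.array(uv,float)-[g["cx"],g["cy"]])/cam(g);s=d.copy()
    for _ in range(20): s=d/(1+g["k1"]*(s@s))
    R=g["R"];return -R.T@g["t"],R.T@np.array([s[0],s[1],1])
def atz(g,uv,z):
    o,d=ray(g,uv);return o+d*(z-o[2])/d[2]
def crop(g,box,name,k=4,pts=None):
    x0,y0,x1,y1=box
    im=cv2.resize(g["color"][y0:y1,x0:x1,::-1],None,fx=k,fy=k,interpolation=cv2.INTER_CUBIC)
    if pts is not None:
        for u,v in pts: cv2.circle(im,(int((u-x0+.5)*k),int((v-y0+.5)*k)),2,(255,0,255),-1)
    for x in range((x0+9)//10*10,x1,10): cv2.putText(im,str(x),((x-x0)*k,8),0,.3,(0,0,255),1);cv2.line(im,((x-x0)*k,10),((x-x0)*k,14),(0,0,255),1)
    for y in range((y0+9)//10*10,y1,10): cv2.putText(im,str(y),(0,(y-y0)*k+3),0,.3,(0,0,255),1)
    im=np.clip(im.astype(float)*1.4,0,255).astype(np.uint8)
    cv2.imwrite("pics/"+name,im)
E
python3 - <<'E'
from h import *
import pickle
T=get_image("top");S=get_image("scene");pickle.dump((T,S),open("i0.pkl","wb"))
crop(T,(240,165,380,295),"t_rack.png",5)
crop(T,(430,200,500,280),"t_hold.png",7)
crop(S,(265,235,425,335),"s_rack.png",5)
crop(S,(150,250,230,340),"s_hold.png",6)
crop(T,(170,250,260,360),"t_c.png",5)
crop(S,(350,170,430,260),"s_c.png",6)
E
```

```text
(no output)
```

View pics/t_rack.png

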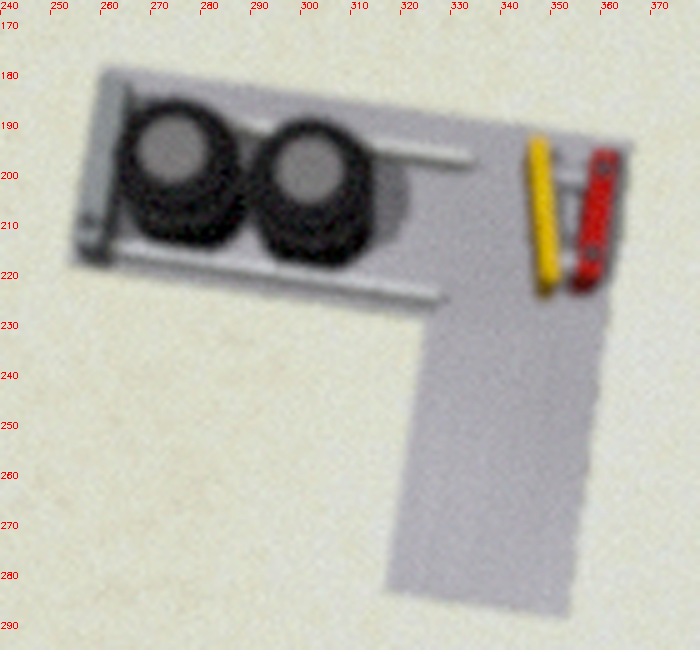

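View pics/t_hold.png

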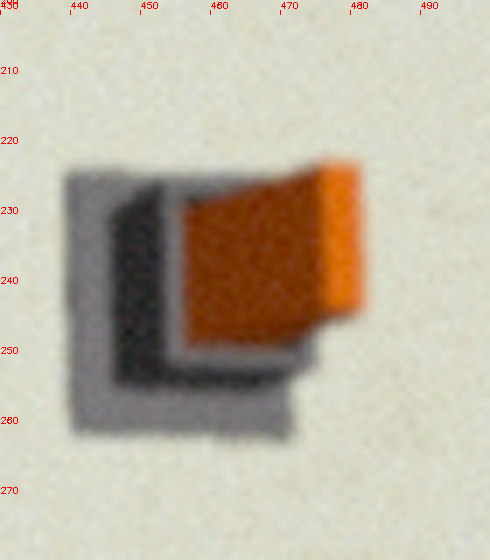

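View pics/s_rack.png

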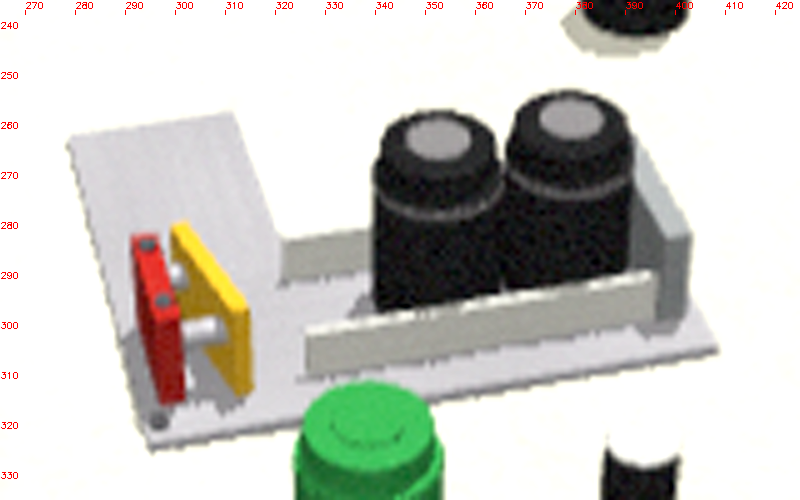

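View pics/s_hold.png

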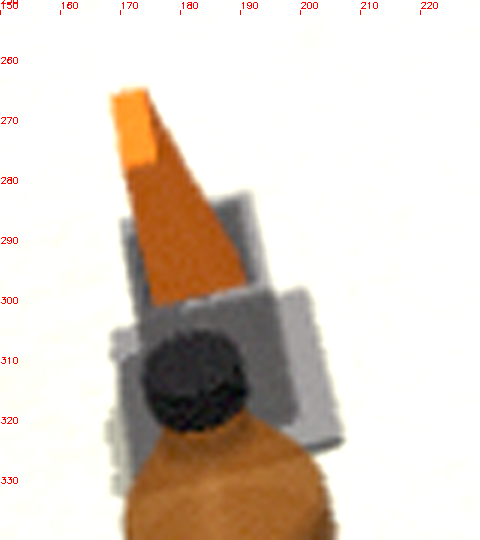

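View pics/t_c.png

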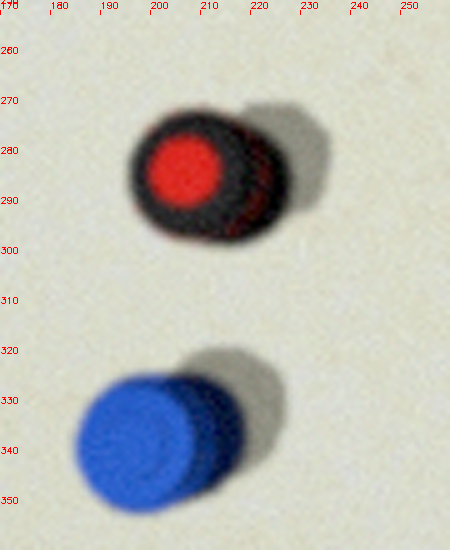

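View pics/s_c.png

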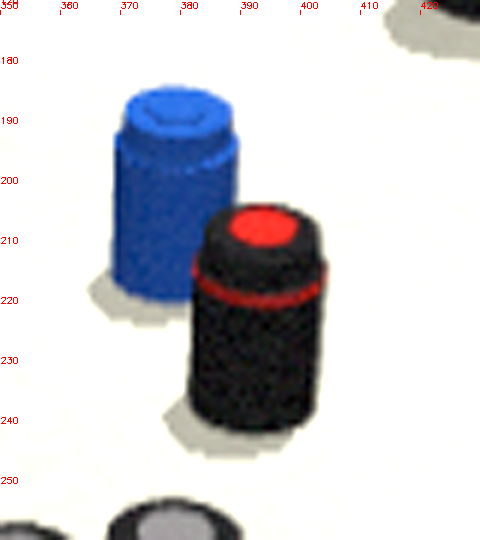

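```bash
cat > fit.py <<'E'
from h import *
import pickle
from scipy.optimize import least_squares
T,S=pickle.load(open("i0.pkl","rb"))
pix=lambda p,o,k:np.array(p,float)/k+o-0.5
tr=pix([(105,66),(634,143),(69,264),(425,317),(386,591),(570,616)],[240,165],5)
Lt=np.array([(60,122,6),(60,-135,6),(-40,122,6),(-40,-50,6),(-170,-50,6),(-170,-135,6)],float)
sr=pix([(68,143),(232,113),(150,447),(718,349)],[265,235],5)
Ls=np.array([(-170,-135,6),(-170,-50,6),(60,-135,6),(60,122,6)],float)
def W(p,L):
    c,s=np.cos(p[2]),np.sin(p[2]);return np.c_[p[0]+c*L[:,0]-s*L[:,1],p[1]+s*L[:,0]+c*L[:,1],L[:,2]]
ft=lambda p:(proj(T,W(p,Lt))-tr).ravel()
fs=lambda p:(proj(S,W(p,Ls))-sr).ravel()
if __name__=="__main__":
    for f in(ft,fs,lambda p:np.r_[ft(p),fs(p)]):
        r=least_squares(f,[600,30,-.1]);print(r.x.round(4),r.fun.reshape(-1,2).round(1).tolist())
E
python3 fit.py
python3 - <<'E'
from h import *
import pickle
from fit import pix
T,S=pickle.load(open("i0.pkl","rb"))
# tank caps: disc centres z=bench+89? in rack +6
for n,p in(("c",pix((185,171),[170,250],5)),):print(n,"T",atz(T,p,90))
print("cS",atz(S,pix((264,226),[350,170],6),90))
for n,p,q in(("a",(172,148),(571,117)),("b",(309,170),(438,138))):
    print(n,atz(T,pix(p,[240,165],5),96),atz(S,pix(q,[265,235],5),96))
# holder tip face corners z=126 (top crop k7)
for p in((321,163),(360,163),(360,312),(322,318)):print("tipT",atz(T,pix(p,[430,200],7),126))
for p in((110,94),(148,88),(157,163),(122,168)):print("tipS",atz(S,pix(p,[150,250],6),126))
for p in((66,174),(70,434),(290,434)):print("baseT z~3",atz(T,pix(p,[430,200],7),3))
E
```

```text
[ 6.088093e+02  6.328320e+01 -1.606000e-01] [[-0.2, -0.4], [-0.2, -0.4], [-0.2, 0.1], [0.5, 0.1], [0.1, 0.0], [-0.1, 0.5]]
[ 6.146013e+02  6.461390e+01 -1.618000e-01] [[-0.5, -0.8], [0.1, 0.1], [-0.3, 0.3], [0.7, -0.0]]
[ 6.103431e+02  6.421320e+01 -1.600000e-01] [[-0.6, -1.0], [-0.6, -1.0], [-0.6, -0.5], [0.1, -0.5], [-0.2, -0.7], [-0.5, -0.2], [-1.3, -1.6], [-0.7, -0.7], [-1.1, -0.8], [-0.5, -1.2]]
c T [427.51400915 274.7610302   90.        ]
cS [429.08367518 277.76949944  90.        ]
a [620.00057018 132.88076542  96.        ] [620.47323118 134.70593535  96.        ]
b [609.46346157  73.26167589  96.        ] [610.91967383  74.85495568  96.        ]
tipT [ 545.2507594  -291.61040636  126.        ]
tipT [ 545.1277807  -303.38029626  126.        ]
tipT [ 500.00972742 -299.78273211  126.        ]
tipT [ 498.34185985 -288.2786715   126.        ]
tipS [ 502.13754501 -299.64265592  126.        ]
tipS [ 503.980416   -286.65407247  126.        ]
tipS [ 549.10214274 -290.3578839   126.        ]
tipS [ 547.0937142  -301.86694595  126.        ]
baseT z~3 [ 567.84672785 -250.75936271    3.        ]
baseT z~3 [ 479.11542429 -246.59982698    3.        ]
baseT z~3 [ 478.19828937 -320.70069894    3.        ]
```

```bash
python3 - <<'E'
from h import *
import pickle
from fit import pix
T,S=pickle.load(open("i0.pkl","rb"))
print("blue",atz(T,pix((135,443),[170,250],5),90))
c=atz(T,pix((212,136),[170,250],5),0);
E
```

```text
blue [315.46405034 291.97173954  90.        ]
```

servo_tool(
  increments=[
    {"dx": 4,"dy": 1,"dz": 1,"az": 0.12},
    {"dx": 8,"dy": 4,"dz": 2,"az": 0.24},
    {"dx": 12,"dy": 8,"dz": 3,"az": 0.36},
    {"dx": 16,"dy": 12,"dz": 4,"az": 0.48},
    {"dx": 19,"dy": 16,"dz": 5,"az": 0.6},
    {"dx": 22,"dy": 20,"dz": 6,"az": 0.72},
    {"dx": 25,"dy": 24,"dz": 6,"az": 0.84},
    {"dx": 27,"dy": 28,"dz": 6,"az": 0.96},
  ],
)

```text
invalid input at $.increments[0]: expected keys dx, dy, dz, ax, ay, az, claw
```

servo_tool(
  increments=[
    {"dx": 4,"dy": 1,"dz": 1,"ax": 0,"ay": 0,"az": 0.12,"claw": -1},
    {"dx": 8,"dy": 4,"dz": 2,"ax": 0,"ay": 0,"az": 0.24,"claw": -1},
    {"dx": 12,"dy": 8,"dz": 3,"ax": 0,"ay": 0,"az": 0.36,"claw": -1},
    {"dx": 16,"dy": 12,"dz": 4,"ax": 0,"ay": 0,"az": 0.48,"claw": -1},
    {"dx": 19,"dy": 16,"dz": 5,"ax": 0,"ay": 0,"az": 0.6,"claw": -1},
    {"dx": 22,"dy": 20,"dz": 6,"ax": 0,"ay": 0,"az": 0.72,"claw": -1},
    {"dx": 25,"dy": 24,"dz": 6,"ax": 0,"ay": 0,"az": 0.84,"claw": -1},
    {"dx": 28,"dy": 28,"dz": 6,"ax": 0,"ay": 0,"az": 0.96,"claw": -1},
  ],
)

```text
clock: 0.87
eef_pos: [446.3, -393.4, 287.5]
tool_rot: [-1.57, -0.001, -1.845]
force: [1.0, -0.7, -0.0]
width: 85.4
```

servo_tool(
  increments=[
    {"dx": 0,"dy": 4,"dz": 0,"ax": 0,"ay": 0,"az": 0.1,"claw": -1},
    {"dx": 0,"dy": 8,"dz": 0,"ax": 0,"ay": 0,"az": 0.2,"claw": -1},
    {"dx": 0,"dy": 12,"dz": 0,"ax": 0,"ay": 0,"az": 0.3,"claw": -1},
    {"dx": 0,"dy": 16,"dz": 0,"ax": 0,"ay": 0,"az": 0.4,"claw": -1},
    {"dx": 0,"dy": 20,"dz": 0,"ax": 0,"ay": 0,"az": 0.5,"claw": -1},
    {"dx": 0,"dy": 24,"dz": -1,"ax": 0,"ay": 0,"az": 0.6,"claw": -1},
    {"dx": 0,"dy": 28,"dz": -2,"ax": 0,"ay": 0,"az": 0.7,"claw": -1},
    {"dx": 0,"dy": 32,"dz": -3,"ax": 0,"ay": 0,"az": 0.72,"claw": -1},
  ],
)

```text
clock: 1.53
eef_pos: [444.8, -73.2, 256.7]
tool_rot: [-1.57, -0.001, -1.127]
force: [1.1, -0.5, 0.2]
width: 85.6
```

servo_tool(
  increments=[
    {"dx": 0,"dy": 4,"dz": 0,"ax": 0,"ay": 0,"az": 0,"claw": -1},
    {"dx": 0,"dy": 8,"dz": 0,"ax": 0,"ay": 0,"az": 0,"claw": -1},
    {"dx": -1,"dy": 12,"dz": 0,"ax": 0,"ay": 0,"az": 0,"claw": -1},
    {"dx": -2,"dy": 16,"dz": -2,"ax": 0,"ay": 0,"az": 0,"claw": -1},
    {"dx": -4,"dy": 20,"dz": -4,"ax": 0,"ay": 0,"az": 0,"claw": -1},
    {"dx": -5,"dy": 24,"dz": -5,"ax": 0,"ay": 0,"az": 0,"claw": -1},
    {"dx": -6.3,"dy": 28,"dz": -7,"ax": 0,"ay": 0,"az": 0,"claw": -1},
    {"dx": -6.3,"dy": 29,"dz": -9,"ax": 0,"ay": 0,"az": 0,"claw": -1},
  ],
)

```text
clock: 2.2
eef_pos: [381.6, 219.5, 167.5]
tool_rot: [-1.566, 0.002, -1.128]
force: [1.0, -0.8, 0.2]
width: 85.4
```

```bash
python3 - <<'E'
from h import *
s=read_state();print(s["eef_pos"],s["tool_rot"],s["qpos"].round(2),s["qd"].round(2))
T=get_image("top");S=get_image("scene")
crop(T,(150,200,290,340),"t1.png",5);crop(S,(330,90,460,260),"s1.png",4)
p=s["eef_pos"];print(proj(T,p),proj(S,p))
E
```

```text
[381.57567216 219.54601127 167.51681815] [-1.56610331  0.00201577 -1.12766674] [-0.24  0.47 -0.47  2.14  0.37  0.6  -0.54] [-1.02  0.67  0.46  0.14  0.6  -0.74 -1.12]
[[224.69288603 304.55832619]] [[365.7710106  176.82094477]]
```

View pics/t1.png

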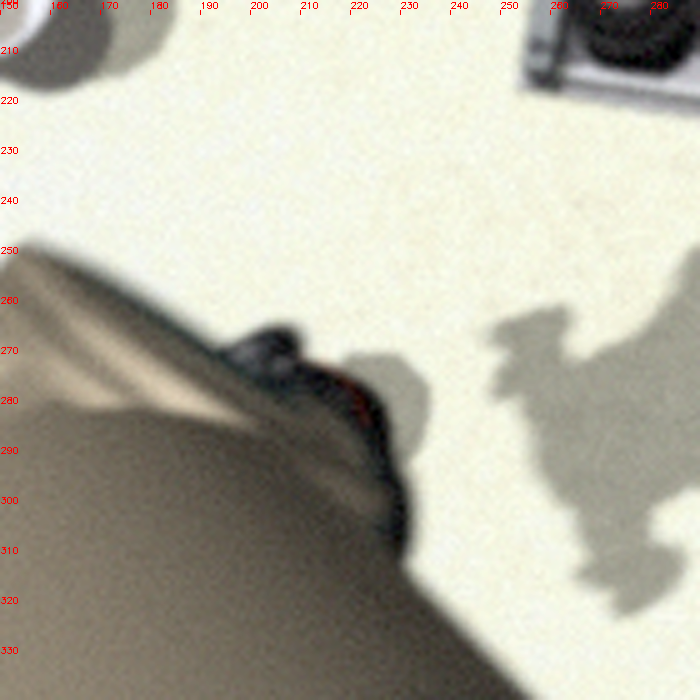

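View pics/s1.png

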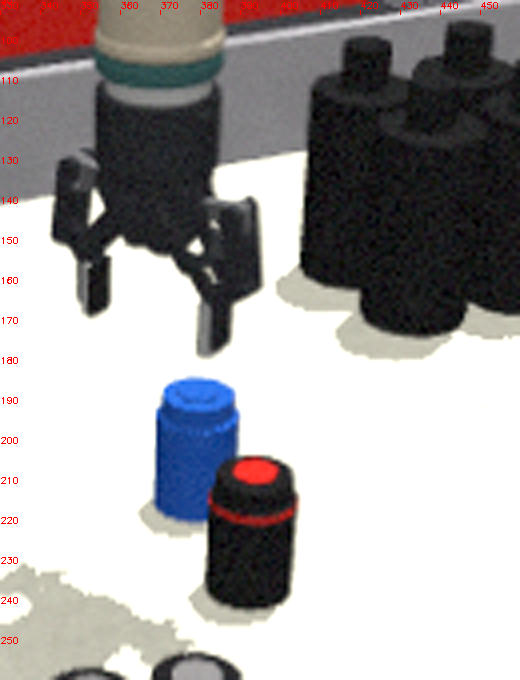

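servo_tool(
  increments=[
    {"dx": 0,"dy": 0,"dz": 0,"ax": 0,"ay": 0,"az": 0,"claw": -1},
    {"dx": 0,"dy": 0,"dz": 0,"ax": 0,"ay": 0,"az": 0,"claw": -1},
  ],
)

```text
clock: 2.47
eef_pos: [382.5, 214.2, 166.9]
tool_rot: [-1.571, -0.001, -1.132]
force: [-0.9, -0.3, 0.9]
width: 85.7
```

servo_tool(
  increments=[
    {"dx": 2,"dy": 3,"dz": 0,"ax": 0,"ay": 0,"az": 0,"claw": -1},
    {"dx": 4.6,"dy": 6.2,"dz": 0,"ax": 0,"ay": 0,"az": 0,"claw": -1},
    {"dx": 4.6,"dy": 6.2,"dz": -1,"ax": 0,"ay": 0,"az": 0,"claw": -1},
    {"dx": 4.6,"dy": 6.2,"dz": -4,"ax": 0,"ay": 0,"az": 0,"claw": -1},
    {"dx": 4.6,"dy": 6.2,"dz": -4,"ax": 0,"ay": 0,"az": 0,"claw": -1},
    {"dx": 4.6,"dy": 6.2,"dz": -4,"ax": 0,"ay": 0,"az": 0,"claw": -1},
  ],
)

```text
clock: 2.97
eef_pos: [428.1, 274.8, 126.5]
tool_rot: [-1.573, -0.001, -1.133]
force: [-0.2, -0.2, -0.5]
width: 85.8
```

```bash
python3 - <<'E'
from h import *
s=read_state();print(s["eef_pos"],s["tool_rot"],s["qpos"].round(2),s["qd"].round(2))
S=get_image("scene")
crop(S,(330,120,460,270),"s2.png",5)
E
```

```text
[428.11164285 274.76206732 126.53109807] [-1.57342158e+00 -1.32065050e-03 -1.13347832e+00] [-0.34  0.62 -0.42  2.    0.42  0.62 -0.61] [ 0.   -0.03 -0.02 -0.02 -0.    0.   -0.  ]
```

View pics/s2.png

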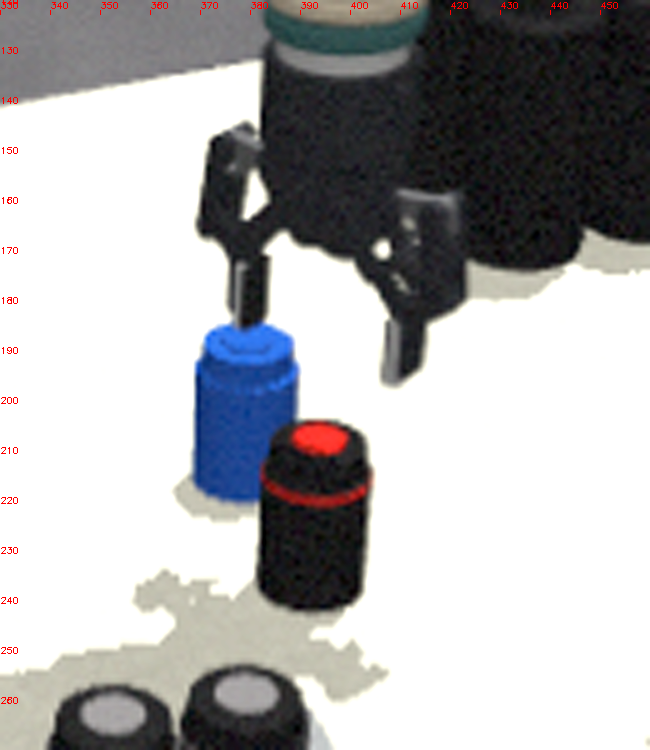

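servo_tool(
  increments=[
    {"dx": 0,"dy": 0.1,"dz": -3,"ax": 0,"ay": 0,"az": 0,"claw": -1},
    {"dx": 0,"dy": 0.1,"dz": -6,"ax": 0,"ay": 0,"az": 0,"claw": -1},
    {"dx": 0,"dy": 0.1,"dz": -8,"ax": 0,"ay": 0,"az": 0,"claw": -1},
    {"dx": 0,"dy": 0.1,"dz": -9.3,"ax": 0,"ay": 0,"az": 0,"claw": -1},
    {"dx": 0,"dy": 0.1,"dz": -9.3,"ax": 0,"ay": 0,"az": 0,"claw": -1},
    {"dx": 0,"dy": 0.1,"dz": -9.3,"ax": 0,"ay": 0,"az": 0,"claw": 0},
    {"dx": 0,"dy": 0.1,"dz": -9.3,"ax": 0,"ay": 0,"az": 0,"claw": 1},
    {"dx": 0,"dy": 0.1,"dz": -9.3,"ax": 0,"ay": 0,"az": 0,"claw": 1},
  ],
)

```text
clock: 3.68
eef_pos: [429.2, 278.6, 35.8]
tool_rot: [-1.568, 0.0, -1.131]
force: [-0.9, -1.1, 3.3]
width: 56.6
```

servo_tool(
  increments=[
    {"dx": 0,"dy": 0,"dz": 0,"ax": 0,"ay": 0,"az": 0,"claw": 1},
    {"dx": 0,"dy": 0,"dz": 0,"ax": 0,"ay": 0,"az": 0,"claw": 1},
    {"dx": 0,"dy": 0,"dz": 0,"ax": 0,"ay": 0,"az": 0,"claw": 1},
    {"dx": 0,"dy": 0,"dz": 0,"ax": 0,"ay": 0,"az": 0,"claw": 1},
  ],
)

```text
clock: 4.02
eef_pos: [429.2, 278.6, 35.8]
tool_rot: [-1.568, 0.0, -1.131]
force: [-0.9, -1.0, 5.5]
width: 57.1
```

servo_tool(
  increments=[
    {"dx": 0,"dy": 0,"dz": 3,"ax": 0,"ay": 0,"az": 0,"claw": 1},
    {"dx": 1,"dy": -3,"dz": 5,"ax": 0,"ay": 0,"az": -0.1,"claw": 1},
    {"dx": 2,"dy": -7,"dz": 6,"ax": 0,"ay": 0,"az": -0.2,"claw": 1},
    {"dx": 3,"dy": -11,"dz": 6,"ax": 0,"ay": 0,"az": -0.3,"claw": 1},
    {"dx": 4,"dy": -15,"dz": 6,"ax": 0,"ay": 0,"az": -0.4,"claw": 1},
    {"dx": 5,"dy": -19,"dz": 6,"ax": 0,"ay": 0,"az": -0.5,"claw": 1},
    {"dx": 6,"dy": -22,"dz": 6,"ax": 0,"ay": 0,"az": -0.6,"claw": 1},
    {"dx": 6,"dy": -24,"dz": 6,"ax": 0,"ay": 0,"az": -0.6,"claw": 1},
  ],
)

```text
clock: 4.68
eef_pos: [490.6, 33.5, 95.2]
tool_rot: [-1.566, -0.001, -1.741]
force: [1.1, 0.6, -0.7]
width: 56.9
```

servo_tool(
  increments=[
    {"dx": 0,"dy": -1,"dz": 0,"ax": 0,"ay": 0,"az": 0,"claw": 1},
    {"dx": 0,"dy": -2,"dz": 0,"ax": 0,"ay": 0,"az": 0,"claw": 1},
    {"dx": 0,"dy": -2,"dz": 0,"ax": 0,"ay": 0,"az": 0,"claw": 1},
  ],
)

```text
clock: 4.93
eef_pos: [487.9, 16.8, 94.2]
tool_rot: [-1.571, -0.0, -1.732]
force: [-0.3, 0.0, -2.3]
width: 56.6
```

```bash
python3 - <<'E'
from h import *
s=read_state();print(s["eef_pos"],s["tool_rot"],s["qpos"].round(2),s["qd"].round(2),s["force"])
S=get_image("scene");T=get_image("top")
crop(S,(250,90,430,340),"s3.png",3)
crop(T,(240,165,380,360),"t3.png",4)
E
```

```text
[487.90694071  16.77027111  94.23120636] [-1.57055342e+00 -4.55304659e-04 -1.73226375e+00] [ 0.09  0.63 -0.27  2.08  0.36  0.47 -0.61] [-0.04  0.01 -0.02 -0.   -0.01 -0.01 -0.03] [-0.33376542  0.03269368 -2.29542748]
```

View pics/s3.png

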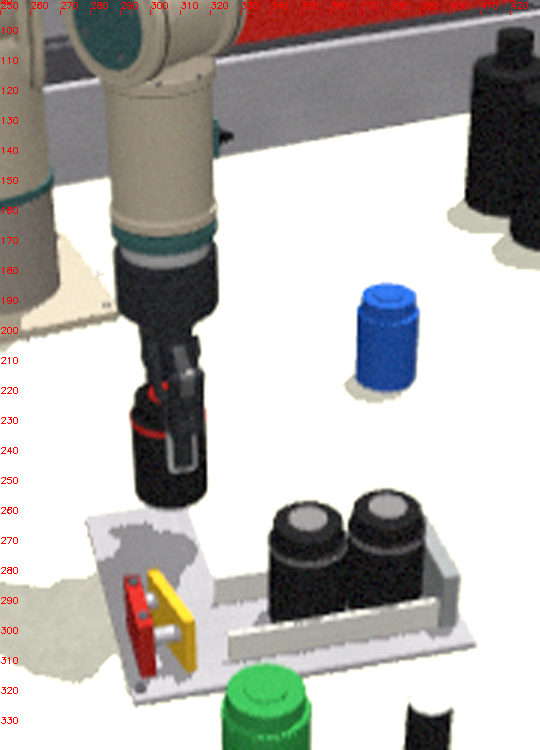

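View pics/t3.png

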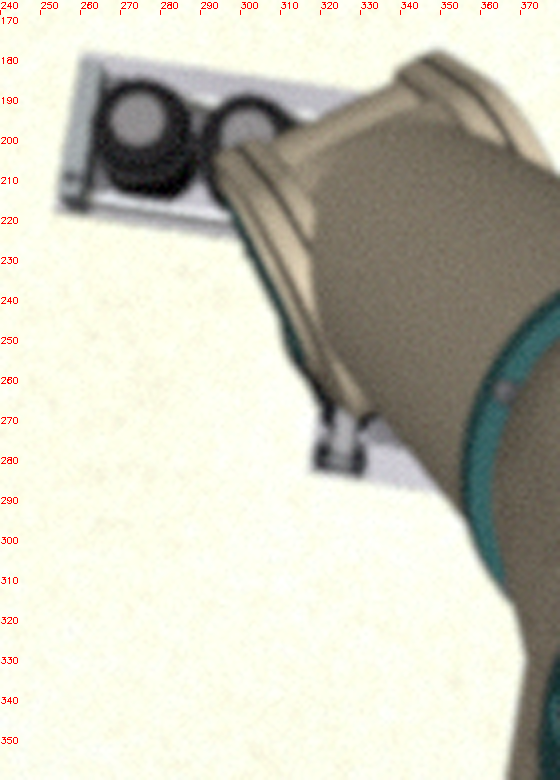

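servo_tool(
  increments=[
    {"dx": 4,"dy": -0.1,"dz": 0,"ax": 0,"ay": 0,"az": 0,"claw": 1},
    {"dx": 8,"dy": -0.2,"dz": 0,"ax": 0,"ay": 0,"az": 0,"claw": 1},
    {"dx": 11.3,"dy": -0.2,"dz": 0,"ax": 0,"ay": 0,"az": 0,"claw": 1},
    {"dx": 11.3,"dy": -0.2,"dz": -1,"ax": 0,"ay": 0,"az": 0,"claw": 1},
    {"dx": 11.3,"dy": -0.2,"dz": -2,"ax": 0,"ay": 0,"az": 0,"claw": 1},
    {"dx": 11.3,"dy": -0.2,"dz": -2,"ax": 0,"ay": 0,"az": 0,"claw": 1},
  ],
)

```text
clock: 5.53
eef_pos: [598.2, 18.0, 71.2]
tool_rot: [-1.577, -0.0, -1.728]
force: [-0.4, 0.1, -1.7]
width: 56.9
```

```bash
python3 - <<'E'
from h import *
s=read_state();print(s["eef_pos"],s["tool_rot"],s["qpos"].round(2),s["qd"].round(2),s["force"])
S=get_image("scene")
crop(S,(265,205,425,335),"s4.png",5)
E
```

```text
[598.1891955   17.95881818  71.24854053] [-1.57662470e+00 -4.56653770e-04 -1.72800132e+00] [ 0.1   0.78 -0.29  1.78  0.35  0.64 -0.55] [ 0.01 -0.03 -0.    0.02 -0.01  0.03  0.01] [-0.35496863  0.12125934 -1.65711443]
```

View pics/s4.png

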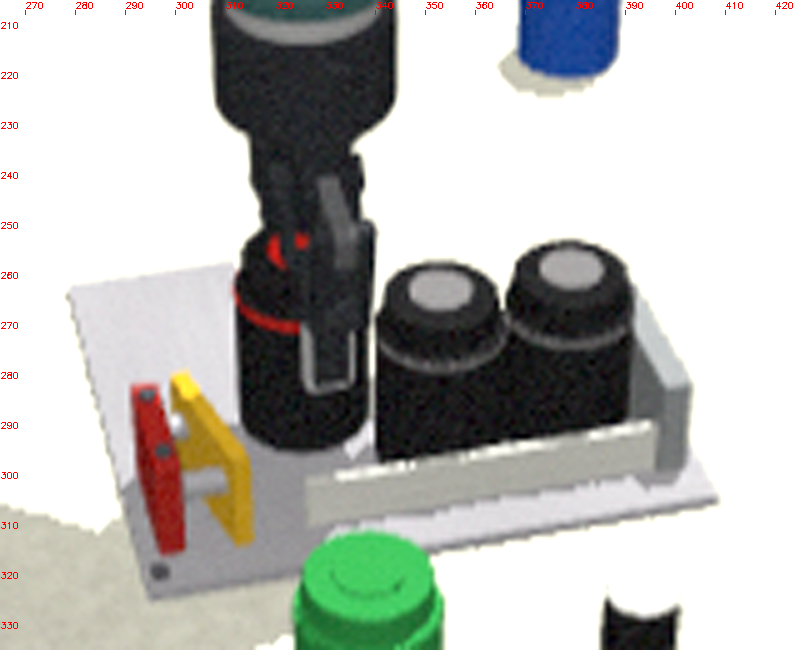

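```bash
python3 - <<'E'
from h import *
S=get_image("scene")
a=np.linspace(0,6.283,200)
def circ(x,y,z,r): return np.c_[x+r*np.cos(a),y+r*np.sin(a),0*a+z]
for zb in(33,35.4,38):
  q=proj(S,circ(598.2,18,zb,29));print(zb,"bottom v max",q[:,1].max(),q[q[:,1].argmax()],"u",q[:,0].min(),q[:,0].max())
q=proj(S,circ(598.2,18,zb+74,29));print("u top",q[:,0].min(),q[:,0].max(),q[:,1])if 0 else print("u top",q[:,0].min(),q[:,0].max())
# tank b predicted from T pose and from S pose
for p in((609.46,73.26),(610.9,74.85)):
  q=proj(S,circ(*p,80,29));print(q[:,0].min(),q[:,0].max())
E
```

```text
33 bottom v max 296.4448403735917 [325.96667875 296.44484037] u 313.15213048721654 339.2185515043192
35.4 bottom v max 295.5947478564146 [325.94714722 295.59474786] u 313.117714975283 339.215223604809
38 bottom v max 294.67143803653 [325.92593156 294.67143804] u 313.0803421427461 339.2116008599577
u top 311.97641093249285 339.10041661290325
337.82680661143627 364.3561941959381
338.7563039552931 365.3025799635175
```

```bash
cat > ov.py <<'E'
from h import *
from fit import W
import pickle,sys
def box(x0,x1,y0,y1,z0,z1):
    V=[(x,y,z) for x in(x0,x1) for y in(y0,y1) for z in(z0,z1)]
    E=[(i,j) for i in range(8) for j in range(i+1,8) if bin(i^j).count("1")==1]
    return [(V[i],V[j]) for i,j in E]
L=box(-40,60,-135,122,6,6)+box(31.5,35.5,-60,100,6,30)+box(-35.5,-31.5,-55,100,6,30)+box(-170,-40,-135,-50,6,6)+box(-25,25,100,114,6,56)
def draw(g,p,b,name,k=5,segs=L):
    x0,y0,x1,y1=b
    im=cv2.resize(g["color"][y0:y1,x0:x1,::-1],None,fx=k,fy=k,interpolation=cv2.INTER_CUBIC)
    for s in segs:
        q=((proj(g,W(p,np.array(s,float)))-[x0,y0]+.5)*k).round().astype(int)
        cv2.line(im,tuple(map(int,q[0])),tuple(map(int,q[1])),(255,0,255),1)
    cv2.imwrite("pics/"+name,im)
if __name__=="__main__":
    T,S=pickle.load(open("i0.pkl","rb"))
    draw(S,(610,64,-.16),(265,235,425,335),"o_s.png")
    draw(T,(609,63.5,-.16),(240,165,380,295),"o_t.png")
E
python3 ov.py
```

```text
(no output)
```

View pics/o_s.png

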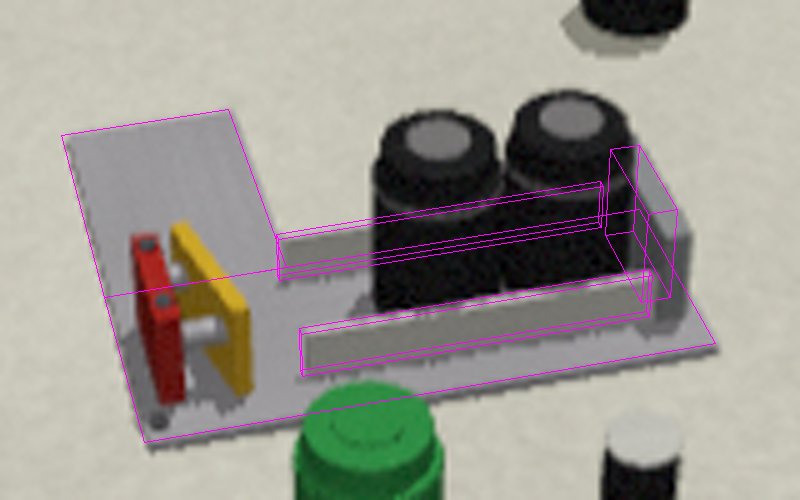

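View pics/o_t.png

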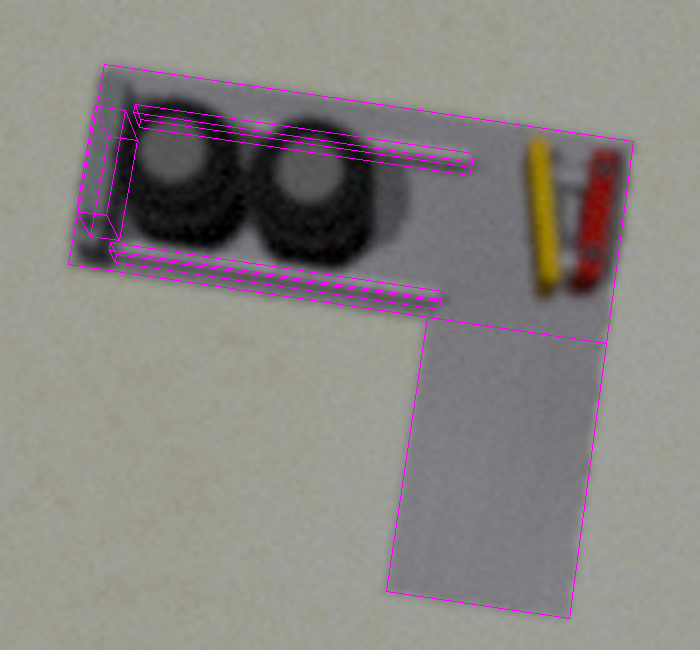

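```bash
python3 - <<'E'
from h import *
T=get_image("top")
for r in(36,43):
  for z in(94,110,130):print(r,z,proj(T,(487.9-r*.987,16.8+r*.16,z)))
crop(T,(240,165,380,295),"t4.png",5)
E
```

```text
36 94 [[325.71783532 270.42757815]]
36 110 [[325.91131787 269.66049469]]
36 130 [[326.16278817 268.66349806]]
43 94 [[325.23905797 273.69649007]]
43 110 [[325.4245141  272.98500543]]
43 130 [[325.66556568 272.06022188]]
```

View pics/t4.png

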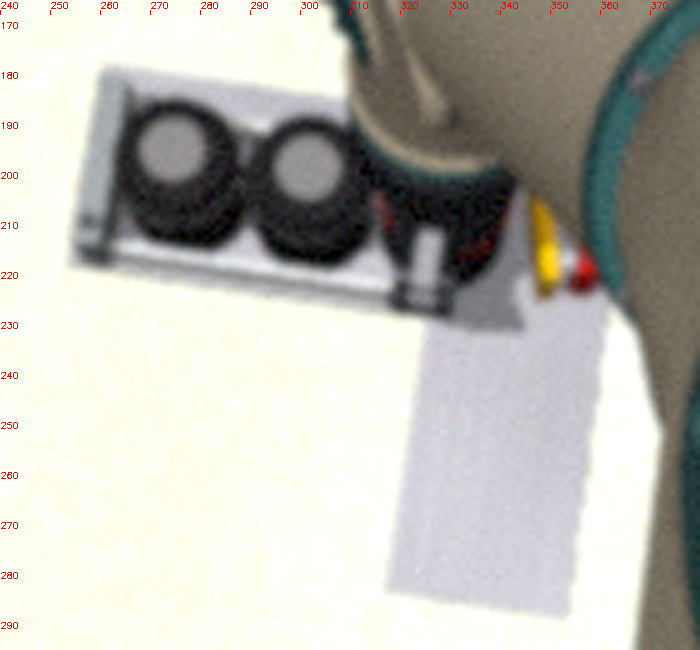

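```bash
python3 - <<'E'
from h import *
T=get_image("top")
a=np.linspace(0,6.283,120)
def circ(x,y,z,r): return proj(T,np.c_[x+r*np.cos(a),y+r*np.sin(a),0*a+z])
P=np.r_[circ(598.2,18,35.4,29),circ(598.2,18,109.4,29),circ(609.5,73.3,6,29),circ(609.5,73.3,80,29)]
crop(T,(280,165,380,245),"t5.png",8,P)
E
```

```text
(no output)
```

View pics/t5.png

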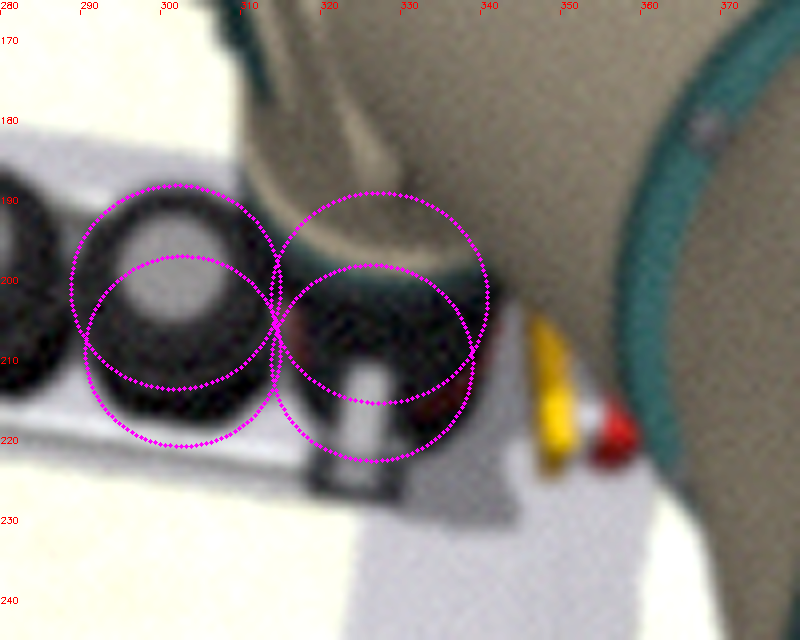

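servo_tool(
  increments=[
    {"dx": 0.33,"dy": 0,"dz": 0,"ax": 0,"ay": 0,"az": 0,"claw": 1},
    {"dx": 0.33,"dy": 0,"dz": -0.4,"ax": 0,"ay": 0,"az": 0,"claw": 1},
    {"dx": 0.33,"dy": 0,"dz": -0.8,"ax": 0,"ay": 0,"az": 0,"claw": 1},
    {"dx": 0.33,"dy": 0,"dz": -1.0,"ax": 0,"ay": 0,"az": 0,"claw": 1},
    {"dx": 0.33,"dy": 0,"dz": -1.0,"ax": 0,"ay": 0,"az": 0,"claw": 1},
  ],
)

```text
clock: 6.15
eef_pos: [603.8, 16.0, 63.0]
tool_rot: [-1.572, -0.0, -1.731]
force: [-0.2, -0.5, -1.8]
width: 57.0
```

servo_tool(
  increments=[
    {"dx": -0.15,"dy": 0,"dz": 0,"ax": 0,"ay": 0,"az": 0,"claw": 1},
    {"dx": -0.15,"dy": 0,"dz": -0.3,"ax": 0,"ay": 0,"az": 0,"claw": 1},
    {"dx": -0.15,"dy": 0,"dz": -0.6,"ax": 0,"ay": 0,"az": 0,"claw": 1},
    {"dx": -0.15,"dy": 0,"dz": -0.9,"ax": 0,"ay": 0,"az": 0,"claw": 1},
    {"dx": -0.15,"dy": 0,"dz": -0.9,"ax": 0,"ay": 0,"az": 0,"claw": 1},
  ],
)

```text
clock: 6.57
eef_pos: [602.4, 16.1, 54.0]
tool_rot: [-1.572, -0.0, -1.731]
force: [0.2, 0.0, -0.8]
width: 56.6
```

servo_tool(
  increments=[
    {"dx": 0,"dy": 0,"dz": -0.4,"ax": 0,"ay": 0,"az": 0,"claw": 1},
    {"dx": 0,"dy": 0,"dz": -0.8,"ax": 0,"ay": 0,"az": 0,"claw": 1},
    {"dx": 0,"dy": 0,"dz": -1.1,"ax": 0,"ay": 0,"az": 0,"claw": 1},
    {"dx": 0,"dy": 0,"dz": -1.2,"ax": 0,"ay": 0,"az": 0,"claw": 1},
    {"dx": 0,"dy": 0,"dz": -1.2,"ax": 0,"ay": 0,"az": 0,"claw": 1},
  ],
)

```text
clock: 6.98
eef_pos: [602.6, 16.1, 42.3]
tool_rot: [-1.572, -0.0, -1.731]
force: [0.2, -0.2, -1.7]
width: 56.9
```

```bash
python3 - <<'E'
from h import *
s=read_state();print(s["eef_pos"],s["force"],s["torque"])
S=get_image("scene");T=get_image("top")
crop(S,(265,205,425,335),"s6.png",5)
crop(T,(240,165,380,295),"t6.png",5)
E
```

```text
[602.63939801  16.1446187   42.25591196] [ 0.20258428 -0.21370011 -1.65371675] [ 0.01043186 -0.02541654 -0.04065851]
```

View pics/s6.png

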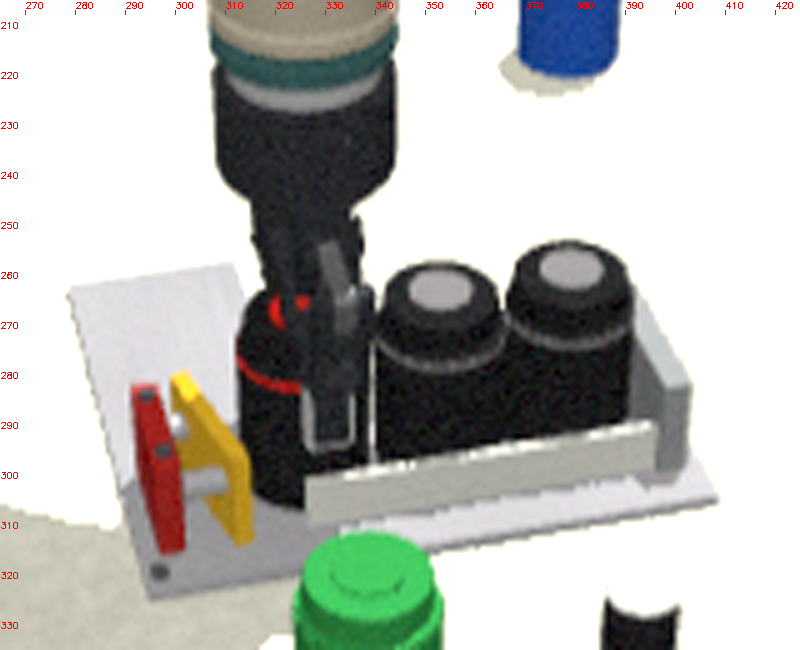

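View pics/t6.png

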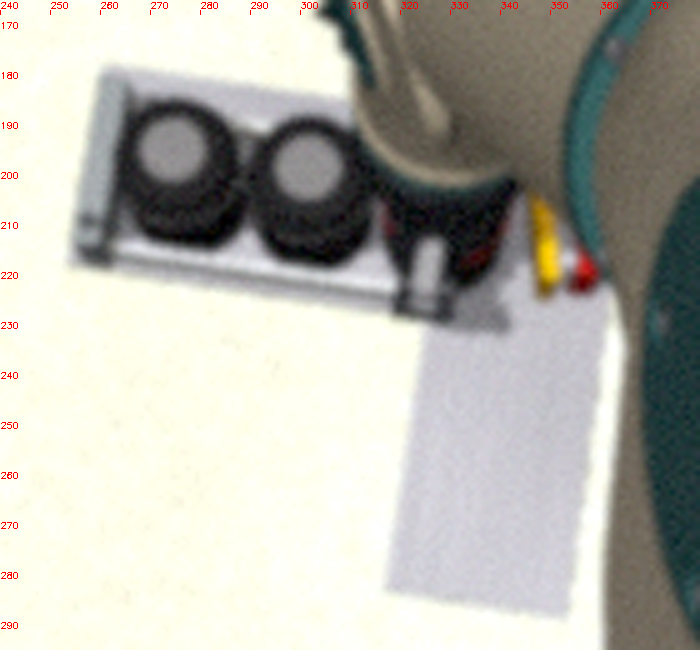

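servo_tool(
  increments=[
    {"dx": 0,"dy": 0,"dz": -0.1,"ax": 0,"ay": 0,"az": 0,"claw": 1},
    {"dx": 0.03,"dy": 0.2,"dz": -0.1,"ax": 0,"ay": 0,"az": 0,"claw": 1},
    {"dx": 0.06,"dy": 0.4,"dz": -0.1,"ax": 0,"ay": 0,"az": 0,"claw": 1},
    {"dx": 0.08,"dy": 0.5,"dz": -0.1,"ax": 0,"ay": 0,"az": 0,"claw": 1},
  ],
)

```text
clock: 7.42
eef_pos: [603.8, 21.4, 41.9]
tool_rot: [-1.571, -0.0, -1.731]
force: [-0.5, -0.6, -0.2]
width: 56.6
```

servo_tool(
  increments=[
    {"dx": 0.03,"dy": 0.2,"dz": 0,"ax": 0,"ay": 0,"az": 0,"claw": 1},
    {"dx": 0.06,"dy": 0.4,"dz": 0,"ax": 0,"ay": 0,"az": 0,"claw": 1},
    {"dx": 0.06,"dy": 0.4,"dz": 0,"ax": 0,"ay": 0,"az": 0,"claw": 1},
  ],
)

```text
clock: 7.67
eef_pos: [604.2, 23.7, 41.9]
tool_rot: [-1.571, -0.002, -1.732]
force: [-1.6, -5.0, 0.0]
width: 56.7
```

servo_tool(
  increments=[
    {"dx": 0.05,"dy": 0.3,"dz": 0,"ax": 0,"ay": 0,"az": 0,"claw": 1},
    {"dx": 0.05,"dy": 0.3,"dz": 0,"ax": 0,"ay": 0,"az": 0,"claw": 1},
  ],
)

```text
clock: 7.83
eef_pos: [604.2, 23.7, 41.9]
tool_rot: [-1.572, -0.006, -1.733]
force: [-1.1, -8.9, 3.1]
width: 56.4
```

servo_tool(
  increments=[
    {"dx": 0.05,"dy": 0.3,"dz": 0,"ax": 0,"ay": 0,"az": 0,"claw": 1},
    {"dx": 0.05,"dy": 0.3,"dz": 0,"ax": 0,"ay": 0,"az": 0,"claw": 1},
  ],
)

```text
clock: 8.0
eef_pos: [604.2, 23.7, 41.9]
tool_rot: [-1.573, -0.01, -1.735]
force: [-3.0, -14.1, 5.4]
width: 56.9
```

servo_tool(
  increments=[
    {"dx": 0.05,"dy": 0.3,"dz": 0,"ax": 0,"ay": 0,"az": 0,"claw": 1},
    {"dx": 0.05,"dy": 0.3,"dz": 0,"ax": 0,"ay": 0,"az": 0,"claw": 1},
  ],
)

```text
clock: 8.17
eef_pos: [604.2, 23.8, 41.9]
tool_rot: [-1.573, -0.014, -1.737]
force: [-3.4, -18.3, 7.0]
width: 56.8
```

```bash
python3 - <<'E'
from h import *
s=read_state();print(s["eef_pos"],s["force"],s["torque"])
S=get_image("scene");T=get_image("top")
crop(S,(300,225,420,315),"s7.png",6)
crop(T,(240,165,360,245),"t7.png",6)
E
```

```text
[604.19401352  23.75168495  41.92765894] [ -3.41694619 -18.31066711   7.0247248 ] [-3.44514613  0.69472545  0.05226815]
```

View pics/s7.png

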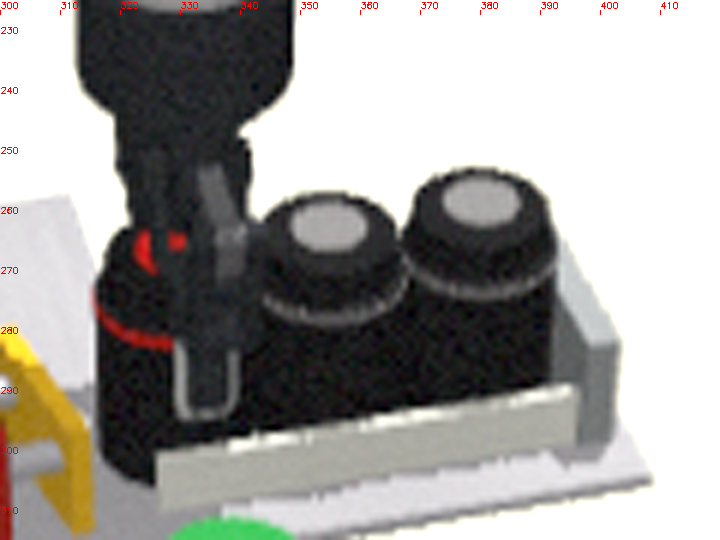

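View pics/t7.png

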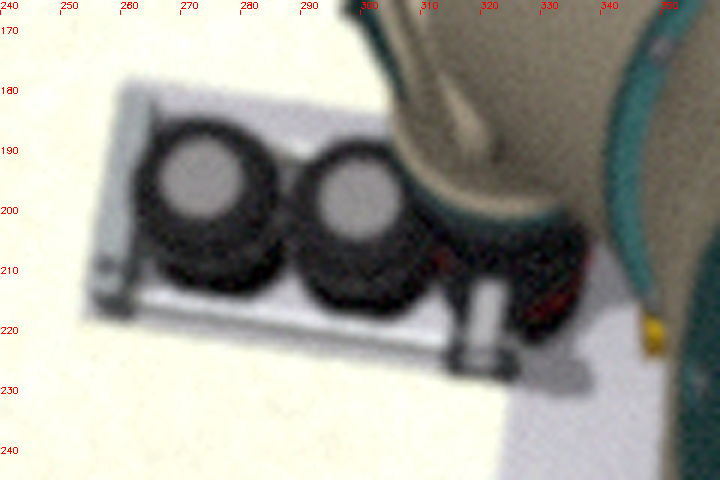

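```bash
python3 - <<'E'
from h import *
from fit import pix
T=get_image("top");S=get_image("scene")
for n,p,q in(("a",(200,178),(480,202)),("b",(358,196),(328,228))):
  for g,o,r in((T,(240,165),p),(S,(300,225),q)):
    w=atz(g,pix(r,o,6),96); d=w[:2]-[609,63.5]; print(n,w.round(1),"local y",(d@[.1593,.9872]).round(1),"x",(d@[.9872,-.1593]).round(1))
E
```

```text
a [619.9 135.2  96. ] local y 72.5 x -0.7
a [622.1 135.8  96. ] local y 73.5 x 1.4
b [612.5  77.9  96. ] local y 14.8 x 1.2
b [614.1  78.3  96. ] local y 15.4 x 2.6
```

servo_tool(
  increments=[
    {"dx": -0.1,"dy": -0.6,"dz": 0,"ax": 0,"ay": 0,"az": 0,"claw": 1},
    {"dx": -0.13,"dy": -0.8,"dz": 0,"ax": 0,"ay": 0,"az": 0,"claw": 1},
    {"dx": -0.13,"dy": -0.8,"dz": 0,"ax": 0,"ay": 0,"az": 0,"claw": 1},
  ],
)

```text
clock: 8.62
eef_pos: [604.3, 23.7, 41.9]
tool_rot: [-1.571, -0.003, -1.733]
force: [-0.6, -8.1, 3.2]
width: 56.7
```

servo_tool(
  increments=[
    {"dx": -0.05,"dy": -0.3,"dz": 0,"ax": 0,"ay": 0,"az": 0,"claw": 1},
    {"dx": -0.05,"dy": -0.3,"dz": 0,"ax": 0,"ay": 0,"az": 0,"claw": -1},
    {"dx": -0.05,"dy": -0.3,"dz": 0,"ax": 0,"ay": 0,"az": 0,"claw": -1},
    {"dx": -0.05,"dy": -0.3,"dz": 0,"ax": 0,"ay": 0,"az": 0,"claw": -1},
    {"dx": -0.05,"dy": -0.3,"dz": 0,"ax": 0,"ay": 0,"az": 0,"claw": -1},
    {"dx": -0.05,"dy": -0.3,"dz": 0,"ax": 0,"ay": 0,"az": 0,"claw": -1},
  ],
)

```text
clock: 9.12
eef_pos: [604.1, 24.1, 41.8]
tool_rot: [-1.571, 0.001, -1.73]
force: [0.6, -0.7, -0.1]
width: 85.5
```

servo_tool(
  increments=[
    {"dx": 0,"dy": 0,"dz": 3,"ax": 0,"ay": 0,"az": 0,"claw": -1},
    {"dx": 0,"dy": 0,"dz": 7,"ax": 0,"ay": 0,"az": 0,"claw": -1},
    {"dx": 0,"dy": 0,"dz": 11,"ax": 0,"ay": 0,"az": 0,"claw": -1},
    {"dx": 0,"dy": 0,"dz": 15,"ax": 0,"ay": 0,"az": 0,"claw": -1},
    {"dx": -1,"dy": -4,"dz": 18,"ax": 0,"ay": 0,"az": -0.12,"claw": -1},
    {"dx": -2,"dy": -8,"dz": 18,"ax": 0,"ay": 0,"az": -0.24,"claw": -1},
    {"dx": -3,"dy": -12,"dz": 18,"ax": 0,"ay": 0,"az": -0.36,"claw": -1},
    {"dx": -4,"dy": -16,"dz": 18,"ax": 0,"ay": 0,"az": -0.48,"claw": -1},
  ],
)

```text
clock: 9.78
eef_pos: [565.6, -131.7, 223.1]
tool_rot: [-1.568, 0.001, -2.215]
force: [1.1, -0.5, 0.9]
width: 85.7
```

servo_tool(
  increments=[
    {"dx": -1,"dy": -4,"dz": 0,"ax": 0,"ay": 0,"az": -0.12,"claw": -1},
    {"dx": -2,"dy": -8,"dz": 0,"ax": 0,"ay": 0,"az": -0.24,"claw": -1},
    {"dx": -3,"dy": -12,"dz": 0,"ax": 0,"ay": 0,"az": -0.36,"claw": -1},
    {"dx": -4,"dy": -15,"dz": 0,"ax": 0,"ay": 0,"az": -0.48,"claw": -1},
    {"dx": -4.2,"dy": -15.7,"dz": 0,"ax": 0,"ay": 0,"az": -0.6,"claw": -1},
    {"dx": -4.2,"dy": -15.7,"dz": 0,"ax": 0,"ay": 0,"az": -0.72,"claw": -1},
    {"dx": -4.2,"dy": -15.7,"dz": 0,"ax": 0,"ay": 0,"az": -0.84,"claw": -1},
    {"dx": -4.2,"dy": -15.7,"dz": 0,"ax": 0,"ay": 0,"az": -0.96,"claw": -1},
  ],
)

```text
clock: 10.45
eef_pos: [523.6, -287.5, 221.6]
tool_rot: [-1.571, 0.0, 3.106]
force: [-0.2, -0.6, -0.4]
width: 85.4
```

servo_tool(
  increments=[
    {"dx": 0,"dy": 0,"dz": 0,"ax": 0,"ay": 0,"az": -0.03,"claw": -1},
    {"dx": 0,"dy": 0,"dz": 0,"ax": 0,"ay": 0,"az": -0.03,"claw": -1},
    {"dx": 0,"dy": 0,"dz": 0,"ax": 0,"ay": 0,"az": -0.03,"claw": -1},
  ],
)

```text
clock: 10.7
eef_pos: [523.7, -287.1, 221.7]
tool_rot: [-1.571, -0.0, 3.086]
force: [-0.2, -0.5, -0.3]
width: 85.4
```

```bash
python3 - <<'E'
from h import *
from fit import pix
s=read_state();print(s["eef_pos"],s["tool_rot"],s["qpos"].round(2))
S=get_image("scene");T=get_image("top")
crop(S,(130,200,230,340),"s8.png",5)
crop(T,(240,165,380,295),"t8.png",5)
crop(S,(265,235,425,335),"s8b.png",5)
print(proj(S,s["eef_pos"]))
E
```

```text
[ 523.73673442 -287.13394279  221.68084759] [-1.57090818e+00 -1.75340157e-05  3.08568027e+00] [ 0.43  0.56  0.04  1.68 -0.02  0.9  -1.15]
[[166.58113884 230.38549239]]
```

View pics/s8.png

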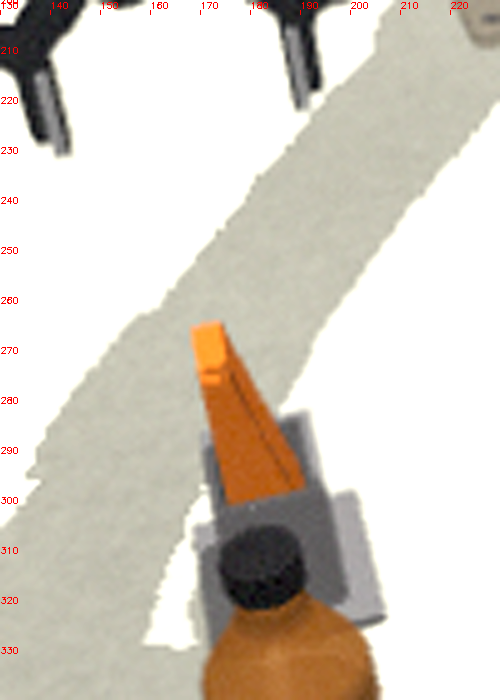

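View pics/t8.png

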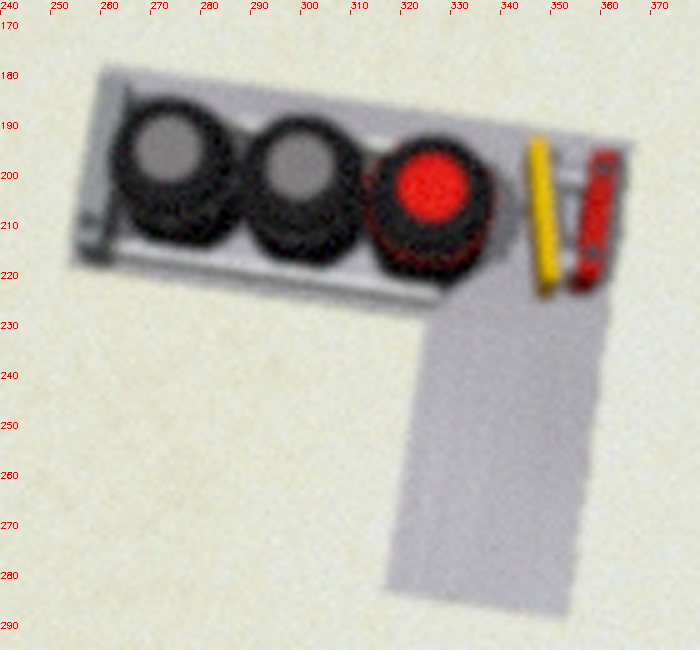

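View pics/s8b.png

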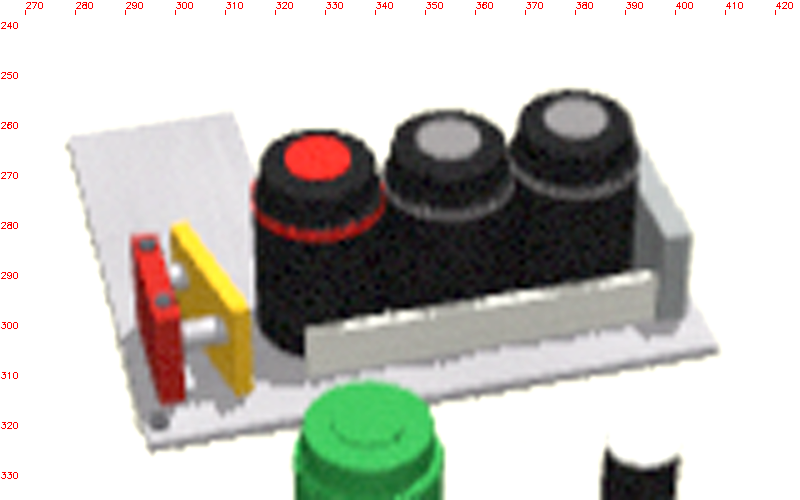

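servo_tool(
  increments=[
    {"dx": 0,"dy": -0.6,"dz": -2,"ax": 0,"ay": 0,"az": 0,"claw": -1},
    {"dx": 0,"dy": -0.6,"dz": -5,"ax": 0,"ay": 0,"az": 0,"claw": -1},
    {"dx": 0,"dy": -0.6,"dz": -9,"ax": 0,"ay": 0,"az": 0,"claw": -1},
    {"dx": 0,"dy": -0.6,"dz": -12,"ax": 0,"ay": 0,"az": 0,"claw": -1},
    {"dx": 0,"dy": -0.6,"dz": -13.8,"ax": 0,"ay": 0,"az": 0,"claw": -1},
    {"dx": 0,"dy": -0.6,"dz": -13.8,"ax": 0,"ay": 0,"az": 0,"claw": -1},
  ],
)

```text
clock: 11.3
eef_pos: [520.7, -291.9, 79.5]
tool_rot: [-1.574, -0.007, 3.084]
force: [-0.1, 0.4, 0.5]
width: 85.8
```

```bash
python3 - <<'E'
from h import *
s=read_state();print(s["eef_pos"],s["tool_rot"])
S=get_image("scene");T=get_image("top")
crop(S,(120,220,220,330),"s9.png",6)
crop(T,(420,200,520,280),"t9.png",6)
E
```

```text
[ 520.74561152 -291.88569989   79.54765375] [-1.57449557 -0.00724836  3.0836624 ]
```

View pics/s9.png

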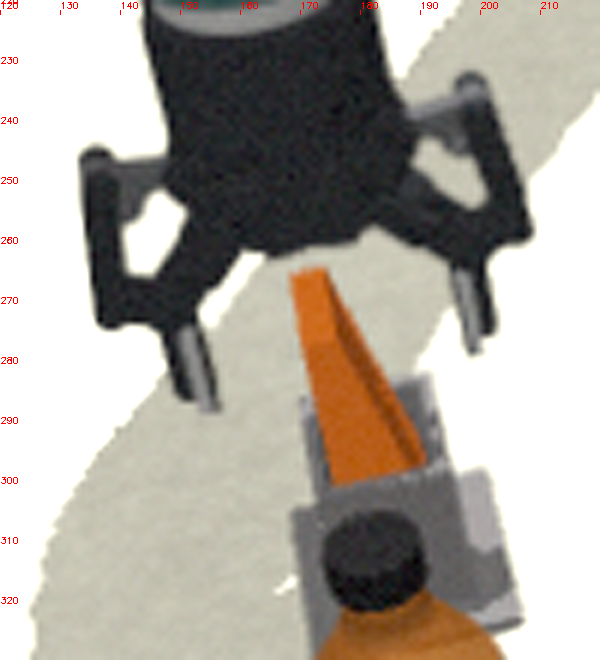

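View pics/t9.png

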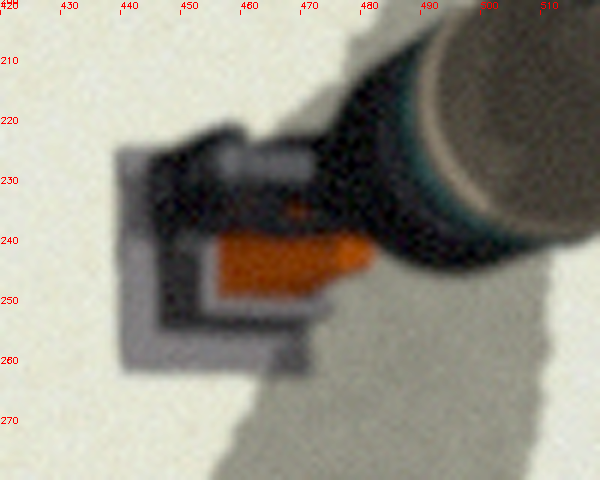

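servo_tool(
  increments=[
    {"dx": 0.1,"dy": 0,"dz": 0.2,"ax": 0,"ay": 0,"az": 0,"claw": -1},
    {"dx": 0.1,"dy": 0,"dz": 0.2,"ax": 0,"ay": 0,"az": 0,"claw": 0},
    {"dx": 0.1,"dy": 0,"dz": 0.2,"ax": 0,"ay": 0,"az": 0,"claw": 1},
    {"dx": 0.1,"dy": 0,"dz": 0.2,"ax": 0,"ay": 0,"az": 0,"claw": 1},
    {"dx": 0.1,"dy": 0,"dz": 0.2,"ax": 0,"ay": 0,"az": 0,"claw": 1},
    {"dx": 0.1,"dy": 0,"dz": 0.2,"ax": 0,"ay": 0,"az": 0,"claw": 1},
    {"dx": 0.1,"dy": 0,"dz": 0.2,"ax": 0,"ay": 0,"az": 0,"claw": 1},
    {"dx": 0.1,"dy": 0,"dz": 0.2,"ax": 0,"ay": 0,"az": 0,"claw": 1},
  ],
)

```text
clock: 12.07
eef_pos: [524.9, -293.2, 86.5]
tool_rot: [-1.571, 0.001, 3.083]
force: [-1.1, 2.3, 5.2]
width: 19.3
```

servo_tool(
  increments=[
    {"dx": 0,"dy": 0,"dz": 0,"ax": 0,"ay": 0,"az": 0,"claw": 1},
    {"dx": 0,"dy": 0,"dz": 0.2,"ax": 0,"ay": 0,"az": 0,"claw": 1},
    {"dx": 0,"dy": 0,"dz": 0.5,"ax": 0,"ay": 0,"az": 0,"claw": 1},
  ],
)

```text
clock: 12.32
eef_pos: [524.2, -293.3, 90.5]
tool_rot: [-1.571, -0.001, 3.082]
force: [-0.4, 0.4, -0.4]
width: 18.4
```

```bash
python3 - <<'E'
from h import *
s=read_state();print(s["eef_pos"],s["tool_rot"],s["force"],s["torque"],s["qpos"].round(2))
S=get_image("scene")
crop(S,(120,220,220,330),"s10.png",6)
E
```

```text
[ 524.19428095 -293.34772178   90.48979884] [-1.57111055e+00 -8.66642019e-04  3.08243709e+00] [-0.41089363  0.35209449 -0.39695702] [ 0.032565    0.03018319 -0.00047828] [ 0.45  0.74  0.03  1.78 -0.03  0.63 -1.14]
```

View pics/s10.png

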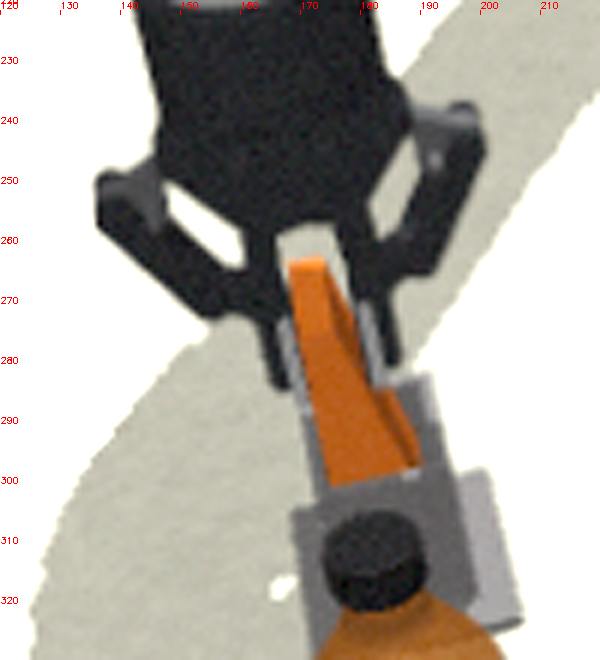

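```bash
cat > kin.py <<'E'
import numpy as np, itertools
from scipy.optimize import least_squares
from scipy.spatial.transform import Rotation as Ro
D=[([1.174,.628,.038,1.517,-.027,.996,-.02],(211.1,-614.8,231.3),-2.811),
([-0.34,.62,-.42,2.0,.42,.62,-.61],(428.1,274.8,126.5),-1.133),
([.09,.63,-.27,2.08,.36,.47,-.61],(487.9,16.8,94.2),-1.732),
([.1,.78,-.29,1.78,.35,.64,-.55],(598.2,18,71.2),-1.728),
([.43,.56,.04,1.68,-.02,.9,-1.15],(523.7,-287.1,221.7),3.0857),
([.45,.74,.03,1.78,-.03,.63,-1.14],(524.2,-293.3,90.5),3.082)]
Q=np.array([d[0] for d in D]);P=np.array([d[1] for d in D],float);Y=np.array([d[2] for d in D])
R0=lambda a:Ro.from_rotvec(a)
def fk(q,p,s):
    h,L1,L2,L3,a,b,c,y0=p
    R=Ro.from_euler('z',s[0]*q[0]);x=np.array([0,0,h]);
    R=R*Ro.from_euler('y',q[1]);x=x+R.apply([c,0,L1])
    R=R*Ro.from_euler('z',s[1]*q[2])*Ro.from_euler('y',q[3]);x=x+R.apply([a,0,L2])
    R=R*Ro.from_euler('z',s[2]*q[4])*Ro.from_euler('y',q[5]);x=x+R.apply([b,0,L3])
    R=R*Ro.from_euler('z',s[3]*q[6]+y0)
    # tool frame: fingers y = chain z ; jaw z = chain x
    M=R.as_matrix();T=np.c_[M[:,1]*1,M[:,2],M[:,0]]  # x=y_c? right-handed: y x z -> x
    return x,T
def res(p,s):
    o=[]
    for q,P_,y in zip(Q,P,Y):
        x,T=fk(q,p,s);o+=list((x-P_)/3)
        Td=Ro.from_euler('xyz',[-np.pi/2,0,y]).as_matrix()
        o+=list(((T-Td)[:,1:]*60).ravel())
    return o
if __name__=="__main__":
    best=[]
    for s in itertools.product([1,-1],repeat=4):
      for y0 in(0,np.pi/2,np.pi,-np.pi/2):
        r=least_squares(res,[330,350,350,250,0,0,0,y0],args=(s,));best.append((r.cost,s,r.x.round(2),))
    best.sort(key=lambda t:t[0])
    for b in best[:3]:print(b)
    c,s,p=best[0]
    for q,P_ in zip(Q,P):print(np.round(fk(q,p,s)[0]-P_,1))
E
python3 kin.py
```

```text
(np.float64(132.93643750565903), (-1, -1, -1, -1), array([1118.87,  614.82,  386.92, 1175.29,   -4.27,   40.97,    3.09,
          3.14]))
(np.float64(132.93643750567355), (-1, -1, -1, -1), array([1118.87,  614.82,  386.92, 1175.29,   -4.27,   40.97,    3.09,
          3.14]))
(np.float64(132.93643750593537), (-1, -1, -1, -1), array([1118.87,  614.82,  386.92, 1175.29,   -4.27,   40.97,    3.09,
         -3.14]))
[29.   9.5  1.5]
[-8.2 -7.1  0.8]
[8.2 6.8 1.8]
[ 3.1  5.  -2.2]
[ 9.9 20.2  4.6]
[ 6.4 23.4 -6.6]
```

```bash
cat > kin2.py <<'E'
from kin import *
import pickle
def fk(q,p,s):
    h,L1,L2,L3,a,b,c,y0,o1,d=p
    R=Ro.from_euler('z',s[0]*q[0]+o1);x=np.array([0,0,h])+R.apply([0,d,0])
    R=R*Ro.from_euler('y',q[1]);x=x+R.apply([c,0,L1])
    R=R*Ro.from_euler('z',s[1]*q[2])*Ro.from_euler('y',q[3]);x=x+R.apply([a,0,L2])
    R=R*Ro.from_euler('z',s[2]*q[4])*Ro.from_euler('y',q[5]);x=x+R.apply([b,0,L3])
    R=R*Ro.from_euler('z',s[3]*q[6]+y0)
    M=R.as_matrix();return x,np.c_[M[:,1],M[:,2],M[:,0]]
def res(p,s,h=330):
    o=[(p[0]-h)/1]
    for q,P_,y in zip(Q,P,Y):
        x,T=fk(q,p,s);o+=list((x-P_)/3)
        Td=Ro.from_euler('xyz',[-np.pi/2,0,y]).as_matrix()
        o+=list(((T-Td)[:,1:]*60).ravel())
    return o
if __name__=="__main__":
    from h import proj
    T,S=pickle.load(open("i0.pkl","rb"))
    for z in(0,250,300,350,400):print(z,proj(S,(0,0,z)))
    best=[]
    for s in itertools.product([1,-1],repeat=4):
      for y0 in(0,np.pi):
        r=least_squares(res,[330,350,350,250,0,0,0,y0,0,0],args=(s,));best.append((r.cost,s,r.x.round(3),))
    best.sort(key=lambda t:t[0])
    for b in best[:3]:print(b)
    c,s,p=best[0]
    for q,P_ in zip(Q,P):
        x,T=fk(q,p,s);print(np.round(x-P_,1),T[:,1].round(3))
E
python3 kin2.py
```

```text
0 [[248.61651483 188.46768677]]
250 [[240.19152366 112.41114732]]
300 [[238.36196491  95.61522482]]
350 [[236.48214505  78.24614501]]
400 [[234.55150347  60.28484176]]
(np.float64(4.511093470357684), (-1, -1, -1, -1), array([ 3.29993e+02,  5.60501e+02,  3.82379e+02,  3.49686e+02,
       -7.01000e+00,  5.82000e+00,  1.21700e+00,  3.11500e+00,
       -2.60000e-02, -1.06570e+01]))
(np.float64(4.511093470427789), (-1, -1, -1, -1), array([ 3.29993e+02,  5.60501e+02,  3.82379e+02,  3.49686e+02,
       -7.01000e+00,  5.82000e+00,  1.21600e+00,  3.11500e+00,
       -2.60000e-02, -1.06570e+01]))
(np.float64(2387.6925192066615), (-1, -1, 1, -1), array([ 3.28897e+02,  2.93822e+02,  3.58990e+02,  2.83430e+01,
        3.51860e+01, -6.90770e+01,  1.59206e+02,  2.66500e+00,
       -1.69000e-01,  7.02710e+01]))
[1.2 0.5 0.2] [ 0.001 -0.001 -1.   ]
[-1.6 -2.8 -1. ] [-0.011 -0.008 -1.   ]
[2.3 2.5 1.1] [ 0.005 -0.002 -1.   ]
[ 1.2 -1.   2.1] [-0.007 -0.004 -1.   ]
[ 0.7 -0.8  1.3] [-0.001 -0.006 -1.   ]
[-2.6 -0.9 -3.7] [-0.008  0.002 -1.   ]
```

```bash
cat > ik.py <<'E'
from kin2 import *
s=(-1,-1,-1,-1);p=np.array([3.29993e+02,5.60501e+02,3.82379e+02,3.49686e+02,-7.01,5.82,1.217,3.115,-2.6e-02,-10.657])
lo=np.array([-3.06,-.37,-1.25,.18,-1.1,.23,-2.94])+.03;hi=np.array([3.06,2.12,1.32,2.47,4.24,1.98,2.94])-.03
def ik(pos,T,q0,reg=.02):
    f=lambda q:np.r_[(fk(q,p,s)[0]-pos)/10,((fk(q,p,s)[1]-T)*10).ravel(),reg*(q-q0)]
    r=least_squares(f,np.clip(q0,lo+.01,hi-.01),bounds=(lo,hi));x,TT=fk(r.x,p,s)
    return r.x,np.linalg.norm(x-pos),np.degrees(np.arccos(np.clip((np.trace(TT.T@T)-1)/2,-1,1)))
def orient(th,al):
    h=np.array([np.cos(al),np.sin(al),0]);z=np.array([0,0,1.])
    y=np.sin(th)*h-np.cos(th)*z;x=-np.cos(th)*h-np.sin(th)*z
    return np.c_[x,y,np.cross(x,y)]
if __name__=="__main__":
    q=np.array([.45,.74,.03,1.78,-.03,.63,-1.14])
    print(fk(q,p,s),orient(0,-.06))
    rng=np.random.default_rng(0)
    for al in np.radians(range(-180,180,30)):
        out=[]
        for xy in((450,-150),(550,-150),(650,-150),(500,0)):
            b=None
            for th in np.radians([70,65,60,50,40,30]):
                T=orient(th,al);pos=np.array([*xy,40])+19*T[:,1]
                for k in range(6):
                    q0=q if k==0 else rng.uniform(lo,hi)
                    r=ik(pos,T,q0,.005)
                    if r[1]<3 and r[2]<2: b=(int(np.degrees(th)),r[0].round(2).tolist());break
                if b:break
            out.append(b)
        print(int(np.degrees(al)),out)
E
python3 ik.py
```

```text
(array([ 521.6345716 , -294.21404259,   86.79727239]), array([[-0.99784355, -0.00821951, -0.06512056],
       [ 0.06510985,  0.00156366, -0.99787688],
       [ 0.00830389, -0.999965  , -0.00102511]])) [[-0.99820054  0.         -0.05996401]
 [ 0.05996401 -0.         -0.99820054]
 [-0.         -1.          0.        ]]
-180 [(70, [-0.16, 1.47, 0.78, 1.18, -0.28, 1.86, 2.19]), (59, [0.2, 1.39, -0.18, 0.87, 0.27, 1.95, 1.59]), (40, [0.32, 1.39, -0.72, 0.75, 0.67, 1.87, 1.39]), (70, [-0.04, 1.39, 0.01, 1.02, -0.02, 1.95, 1.54])]
-150 [(70, [-0.25, 1.33, 0.4, 1.38, 0.21, 1.54, 2.05]), (70, [0.02, 1.41, -0.18, 0.97, 0.62, 1.95, 1.81]), (59, [-0.17, 1.53, 0.65, 0.58, -0.02, 1.95, 2.29]), (70, [-0.08, 1.39, -0.38, 1.12, 0.52, 1.95, 1.51])]
-119 [(70, [0.07, 1.31, -0.52, 1.69, 1.05, 1.75, 1.44]), (70, [-0.7, 1.61, 1.16, 1.4, -0.22, 1.26, 2.78]), (70, [-0.01, 1.44, -0.46, 0.99, 1.18, 1.95, 1.96]), (70, [-0.31, 1.3, -0.22, 1.41, 0.73, 1.7, 1.68])]
-90 [(70, [-1.12, 1.76, 1.25, 2.08, -0.72, 0.53, -2.91]), (70, [-0.04, 1.28, -0.46, 1.81, 1.43, 1.67, 1.56]), (70, [-0.15, 1.27, -0.24, 1.53, 1.35, 1.
[... 881 characters left out ...]
.05, 1.58, -0.11, 0.65, 0.37]), (70, [1.21, 1.5, -0.88, 2.16, -1.06, 0.26, 1.42])]
90 [(70, [1.24, 1.49, -0.94, 1.59, 0.05, 1.16, 0.53]), (70, [1.07, 1.5, -0.92, 1.36, -0.04, 1.25, 0.53]), (70, [0.89, 1.52, -0.85, 1.05, -0.15, 1.4, 0.53]), (70, [1.1, 1.57, -1.07, 1.75, 0.14, 0.85, 0.33])]
119 [(70, [0.92, 1.46, -0.8, 1.3, 0.11, 1.61, 0.74]), (70, [0.75, 1.51, -0.75, 0.95, 0.01, 1.8, 0.75]), (65, [0.58, 1.57, -0.7, 0.56, -0.03, 1.95, 0.72]), (70, [0.77, 1.49, -0.9, 1.39, 0.06, 1.39, 0.59])]
150 [(70, [0.65, 1.46, -0.71, 1.13, 0.28, 1.9, 0.98]), (59, [0.5, 1.44, -0.61, 0.86, 0.24, 1.95, 1.06]), (40, [0.4, 1.35, -0.51, 0.77, 0.25, 1.75, 1.11]), (70, [0.46, 1.49, -0.78, 1.11, 0.17, 1.81, 0.81])]
```

```bash
cat > sim.py <<'E'
from ik import *
q=np.array([.45,.74,.03,1.78,-.03,.63,-1.14])
def grasp_to_tcp(g,T): return np.array(g)+19*T[:,1]
for al_end in (180,165):
  for gx in(470,500):
    qq=q.copy();print("AL",al_end,gx)
    seq=[]
    for a in np.linspace(-3.4,al_end,8): seq.append(((510,-200,200),0,a))
    for t in np.linspace(5,65,13): seq.append(((gx,-150,200-(t/65)*140),t,al_end))
    seq.append(((gx,-150,30),65,al_end))
    for g,t,a in seq:
        T=orient(np.radians(t),np.radians(a));r=ik(grasp_to_tcp(g,T),T,qq,.01);
        if r[1]>3 or r[2]>2 or t in(0,30,65):print(g[2],t,int(a),r[0].round(2),r[1].round(1),r[2].round(1))
        qq=r[0]
E
python3 sim.py
```

```text
AL 180 470
200 0 -3 [ 0.3   0.54  0.04  1.86 -0.03  0.74 -1.27] 0.0 0.0
200 0 22 [ 0.39  0.55 -0.1   1.86  0.07  0.74 -0.92] 0.0 0.0
200 0 49 [ 0.48  0.56 -0.23  1.86  0.18  0.75 -0.56] 0.0 0.0
200 0 75 [ 0.56  0.57 -0.36  1.85  0.28  0.77 -0.21] 0.0 0.0
200 0 101 [ 0.65  0.59 -0.5   1.85  0.38  0.79  0.15] 0.0 0.0
200 0 127 [ 0.72  0.62 -0.63  1.85  0.48  0.83  0.51] 0.0 0.0
200 0 153 [ 0.8   0.66 -0.75  1.85  0.58  0.87  0.87] 0.0 0.0
200 0 180 [ 0.86  0.7  -0.88  1.85  0.67  0.92  1.24] 0.0 0.0
135.3846153846154 30.0 180 [ 0.59  0.95 -0.75  1.63  0.57  1.38  1.2 ] 0.0 0.0
60.0 65.0 180 [ 0.4   1.36 -0.59  1.16  0.5   1.94  1.29] 0.0 0.0
30 65 180 [ 0.39  1.41 -0.58  1.13  0.52  1.92  1.29] 0.0 0.0
AL 180 500
200 0 -3 [ 0.3   0.54  0.04  1.86 -0.03  0.74 -1.27] 0.0 0.0
200 0 22 [ 0.39  0.55 -0.1   1.86  0.07  0.74 -0.92] 0.0 0.0
200 0 49 [ 0.48  0.56 -0.23  1.86  0.18  0.75 -0.56] 0.0 0.0
200 0 75 [ 0.56  0.57 -0.36  1.85  0.28  0.77 -0.21] 0.0 0.0
200 0 101 [ 0.65  0.59 -0.5   1.85  0.38  0.79  0.15] 0.0 0.0
200 0 127 [ 0.72  0.62 -0.63  1.85  0.48  0.83  0.51] 0.0 0.0
200 0 153 [
[... 1037 characters left out ...]
00
200 0 -3 [ 0.3   0.54  0.04  1.86 -0.03  0.74 -1.27] 0.0 0.0
200 0 20 [ 0.38  0.55 -0.09  1.86  0.07  0.74 -0.95] 0.0 0.0
200 0 44 [ 0.47  0.55 -0.21  1.86  0.16  0.75 -0.62] 0.0 0.0
200 0 68 [ 0.54  0.57 -0.33  1.85  0.26  0.76 -0.3 ] 0.0 0.0
200 0 92 [ 0.62  0.58 -0.45  1.85  0.35  0.78  0.03] 0.0 0.0
200 0 116 [ 0.69  0.61 -0.57  1.85  0.44  0.81  0.36] 0.0 0.0
200 0 140 [ 0.76  0.64 -0.69  1.85  0.53  0.85  0.69] 0.0 0.0
200 0 165 [ 0.82  0.67 -0.81  1.85  0.62  0.89  1.03] 0.0 0.0
135.3846153846154 30.0 165 [ 0.62  0.98 -0.74  1.52  0.47  1.4   1.07] 0.0 0.0
60.0 65.0 165 [ 0.35  1.36 -0.3   1.    0.18  1.95  1.37] 0.0 0.0
30 65 165 [ 0.35  1.4  -0.3   0.97  0.19  1.93  1.37] 0.0 0.0
```

servo_tool(
  increments=[
    {"dx": 0,"dy": 0,"dz": 2,"ax": 0,"ay": 0,"az": 0,"claw": 1},
    {"dx": 0,"dy": 0,"dz": 5,"ax": 0,"ay": 0,"az": 0,"claw": 1},
    {"dx": 0,"dy": 0,"dz": 8,"ax": 0,"ay": 0,"az": 0,"claw": 1},
    {"dx": 0,"dy": 1,"dz": 10,"ax": 0,"ay": 0,"az": 0.1,"claw": 1},
    {"dx": 0,"dy": 4,"dz": 10,"ax": 0,"ay": 0,"az": 0.2,"claw": 1},
    {"dx": 0,"dy": 7,"dz": 10,"ax": 0,"ay": 0,"az": 0.32,"claw": 1},
    {"dx": 0,"dy": 10,"dz": 10,"ax": 0,"ay": 0,"az": 0.44,"claw": 1},
    {"dx": 0,"dy": 12,"dz": 10,"ax": 0,"ay": 0,"az": 0.56,"claw": 1},
  ],
)

```text
clock: 13.03
eef_pos: [524.4, -170.1, 190.9]
tool_rot: [-1.572, 0.001, -2.632]
force: [0.5, 0.6, -1.4]
width: 18.8
```

servo_tool(
  increments=[
    {"dx": 0,"dy": 1,"dz": 0,"ax": 0,"ay": 0,"az": 0.12,"claw": 1},
    {"dx": 0,"dy": 2,"dz": 0,"ax": 0,"ay": 0,"az": 0.24,"claw": 1},
    {"dx": 0,"dy": 2,"dz": 0,"ax": 0,"ay": 0,"az": 0.36,"claw": 1},
    {"dx": 0,"dy": 2,"dz": 0,"ax": 0,"ay": 0,"az": 0.48,"claw": 1},
    {"dx": 0,"dy": 2,"dz": 0,"ax": 0,"ay": 0,"az": 0.6,"claw": 1},
    {"dx": 0,"dy": 2,"dz": 0,"ax": 0,"ay": 0,"az": 0.72,"claw": 1},
    {"dx": 0,"dy": 2,"dz": 0,"ax": 0,"ay": 0,"az": 0.84,"claw": 1},
    {"dx": 0,"dy": 2,"dz": 0,"ax": 0,"ay": 0,"az": 0.96,"claw": 1},
  ],
)

```text
clock: 13.7
eef_pos: [524.4, -153.8, 190.6]
tool_rot: [-1.571, -0.0, -1.675]
force: [0.8, -0.4, -1.4]
width: 18.6
```

servo_tool(
  increments=[
    {"dx": 0,"dy": 0,"dz": 0,"ax": 0,"ay": 0,"az": 0.12,"claw": 1},
    {"dx": 0,"dy": 0,"dz": 0,"ax": 0,"ay": 0,"az": 0.24,"claw": 1},
    {"dx": 0,"dy": 0,"dz": 0,"ax": 0,"ay": 0,"az": 0.36,"claw": 1},
    {"dx": 0,"dy": 0,"dz": 0,"ax": 0,"ay": 0,"az": 0.48,"claw": 1},
    {"dx": 0,"dy": 0,"dz": 0,"ax": 0,"ay": 0,"az": 0.6,"claw": 1},
    {"dx": 0,"dy": 0,"dz": 0,"ax": 0,"ay": 0,"az": 0.72,"claw": 1},
    {"dx": 0,"dy": 0,"dz": 0,"ax": 0,"ay": 0,"az": 0.84,"claw": 1},
    {"dx": 0,"dy": 0,"dz": 0,"ax": 0,"ay": 0,"az": 0.96,"claw": 1},
  ],
)

```text
clock: 14.37
eef_pos: [524.3, -154.0, 190.6]
tool_rot: [-1.571, 0.0, -0.715]
force: [-0.0, 0.2, -1.4]
width: 18.6
```

servo_tool(
  increments=[
    {"dx": 0,"dy": 0,"dz": 0,"ax": 0,"ay": 0,"az": 0.12,"claw": 1},
    {"dx": 0,"dy": 0,"dz": 0,"ax": 0,"ay": 0,"az": 0.24,"claw": 1},
    {"dx": 0,"dy": 0,"dz": 0,"ax": 0,"ay": 0,"az": 0.36,"claw": 1},
    {"dx": 0,"dy": 0,"dz": 0,"ax": 0,"ay": 0,"az": 0.48,"claw": 1},
    {"dx": 0,"dy": 0,"dz": 0,"ax": 0,"ay": 0,"az": 0.56,"claw": 1},
    {"dx": 0,"dy": 0,"dz": 0,"ax": 0,"ay": 0,"az": 0.56,"claw": 1},
  ],
)

```text
clock: 14.87
eef_pos: [524.2, -154.0, 190.3]
tool_rot: [-1.571, 0.001, -0.16]
force: [0.3, 0.2, -1.9]
width: 18.8
```

```bash
python3 - <<'E'
from h import *
s=read_state();print(s["eef_pos"],s["tool_rot"],s["qpos"].round(2))
S=get_image("scene")
crop(S,(120,130,320,330),"s11.png",4)
E
```

```text
[ 524.24589348 -153.98280924  190.31130811] [-1.57057850e+00  7.90448063e-04 -1.59616608e-01] [ 0.75  0.65 -0.82  1.84  0.59  0.92  1.07]
```

View pics/s11.png

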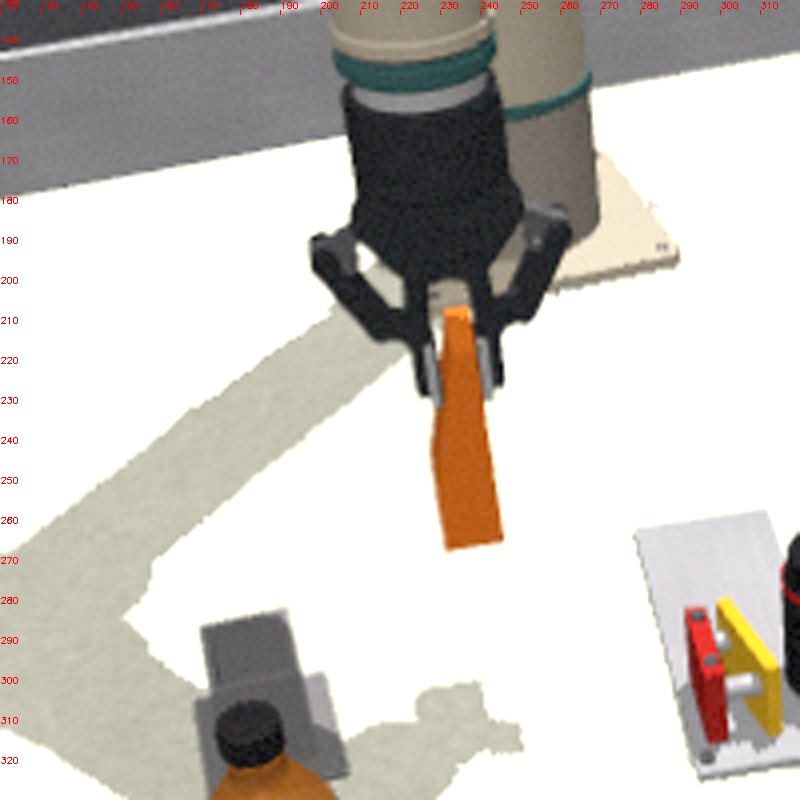

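servo_tool(
  increments=[
    {"dx": -0.5,"dy": 0.1,"dz": -0.5,"ax": 0.019,"ay": 0.118,"az": 0,"claw": 1},
    {"dx": -1,"dy": 0.2,"dz": -1,"ax": 0.038,"ay": 0.236,"az": 0,"claw": 1},
    {"dx": -1.5,"dy": 0.3,"dz": -2,"ax": 0.057,"ay": 0.354,"az": 0,"claw": 1},
    {"dx": -2,"dy": 0.4,"dz": -3,"ax": 0.076,"ay": 0.472,"az": 0,"claw": 1},
    {"dx": -2.5,"dy": 0.5,"dz": -4,"ax": 0.095,"ay": 0.59,"az": 0,"claw": 1},
    {"dx": -3,"dy": 0.6,"dz": -5,"ax": 0.114,"ay": 0.708,"az": 0,"claw": 1},
    {"dx": -3.5,"dy": 0.6,"dz": -6,"ax": 0.133,"ay": 0.826,"az": 0,"claw": 1},
    {"dx": -3.5,"dy": 0.6,"dz": -7,"ax": 0.152,"ay": 0.944,"az": 0,"claw": 1},
  ],
)

```text
clock: 15.58
eef_pos: [490.0, -147.7, 120.6]
tool_rot: [-1.578, 0.96, -0.168]
force: [0.8, -0.7, -0.6]
width: 18.7
```

servo_tool(
  increments=[
    {"dx": 0,"dy": 0,"dz": -1,"ax": 0.019,"ay": 0.118,"az": 0,"claw": 1},
    {"dx": 0,"dy": 0,"dz": -2,"ax": 0.022,"ay": 0.135,"az": 0,"claw": 1},
    {"dx": 0,"dy": 0,"dz": -3,"ax": 0.022,"ay": 0.135,"az": 0,"claw": 1},
    {"dx": 0,"dy": 0,"dz": -4,"ax": 0.022,"ay": 0.135,"az": 0,"claw": 1},
    {"dx": 0,"dy": 0,"dz": -4,"ax": 0.022,"ay": 0.135,"az": 0,"claw": 1},
  ],
)

```text
clock: 16.0
eef_pos: [489.2, -146.5, 79.2]
tool_rot: [-1.571, 1.093, -0.16]
force: [-0.0, -0.5, -1.3]
width: 18.5
```

```bash
python3 - <<'E'
from h import *
from scipy.spatial.transform import Rotation as Ro
s=read_state();print(s["eef_pos"],s["tool_rot"],s["qpos"].round(2),s["force"]);print(Ro.from_euler("xyz",s["tool_rot"]).as_matrix()[:,1])
S=get_image("scene");T=get_image("top")
crop(S,(120,130,320,330),"s12.png",4);crop(T,(330,180,500,360),"t12.png",4)
E
```

```text
[ 489.19523473 -146.52747733   79.16319035] [-1.57096502  1.09327709 -0.15984677] [ 0.33  1.29 -0.3   1.02  0.22  1.96  1.43] [-0.02228873 -0.45015084 -1.32091012]
[-0.87684233  0.14119562 -0.45957733]
```

View pics/s12.png

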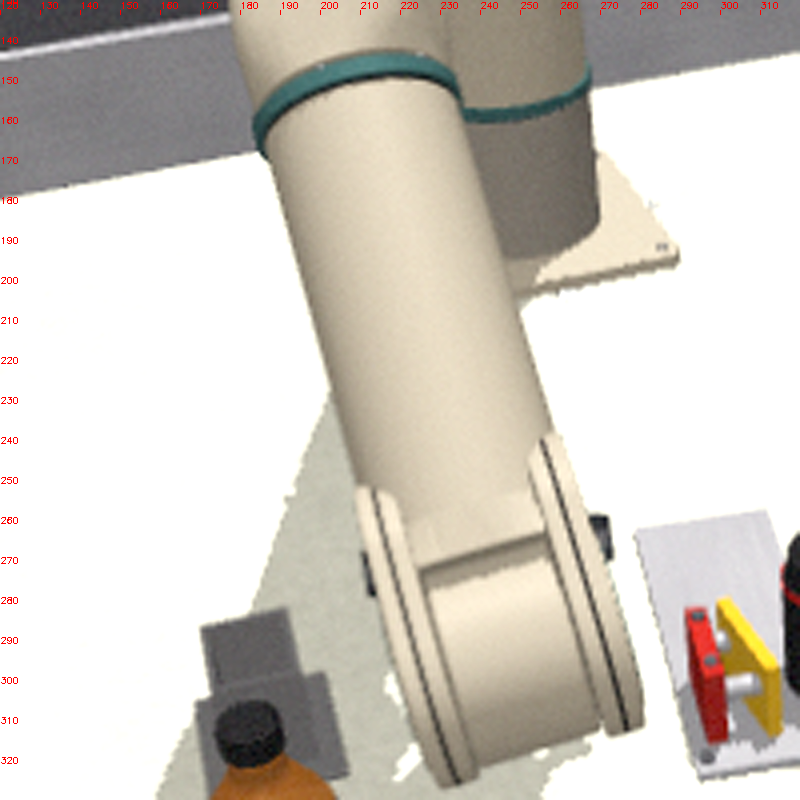

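View pics/t12.png

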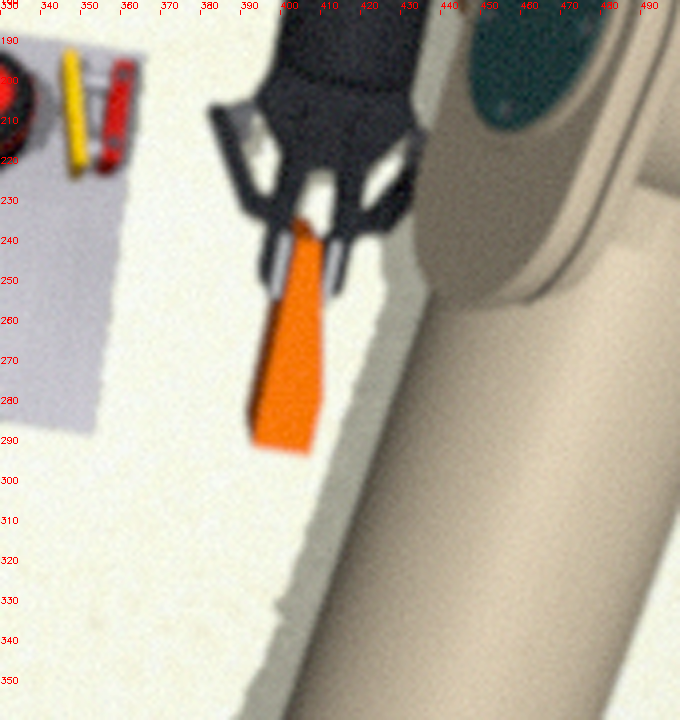

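servo_tool(
  increments=[
    {"dx": 0,"dy": 0,"dz": -0.8,"ax": 0,"ay": 0,"az": 0,"claw": 1},
    {"dx": 0,"dy": 0,"dz": -1.6,"ax": 0,"ay": 0,"az": 0,"claw": 1},
    {"dx": 0,"dy": 0,"dz": -2.2,"ax": 0,"ay": 0,"az": 0,"claw": 1},
    {"dx": 0,"dy": 0,"dz": -2.7,"ax": 0,"ay": 0,"az": 0,"claw": 1},
  ],
)

```text
clock: 16.43
eef_pos: [489.2, -147.8, 54.5]
tool_rot: [-1.572, 1.095, -0.162]
force: [6.7, -2.4, 11.0]
width: 18.7
```

servo_tool(
  increments=[
    {"dx": 0.1,"dy": 0,"dz": -0.4,"ax": 0,"ay": 0,"az": 0,"claw": 1},
    {"dx": 0.1,"dy": 0,"dz": -0.8,"ax": 0,"ay": 0,"az": 0,"claw": 1},
    {"dx": 0.1,"dy": 0,"dz": -1.0,"ax": 0,"ay": 0,"az": 0,"claw": 1},
  ],
)

```text
clock: 16.68
eef_pos: [490.6, -148.0, 45.9]
tool_rot: [-1.574, 1.095, -0.163]
force: [4.5, -1.2, 8.9]
width: 18.7
```

Pivoting in the grip as intended (about 10 N). Continuing down.

servo_tool(
  increments=[
    {"dx": 0.1,"dy": 0,"dz": -0.4,"ax": 0,"ay": 0,"az": 0,"claw": 1},
    {"dx": 0.2,"dy": 0,"dz": -0.8,"ax": 0,"ay": 0,"az": 0,"claw": 1},
    {"dx": 0.3,"dy": 0,"dz": -1.2,"ax": 0,"ay": 0,"az": 0,"claw": 1},
    {"dx": 0.3,"dy": 0,"dz": -1.4,"ax": 0,"ay": 0,"az": 0,"claw": 1},
    {"dx": 0.3,"dy": 0,"dz": -1.4,"ax": 0,"ay": 0,"az": 0,"claw": 1},
  ],
)

```text
clock: 17.1
eef_pos: [493.3, -147.7, 31.1]
tool_rot: [-1.573, 1.096, -0.162]
force: [2.1, -0.4, 5.4]
width: 18.1
```

```bash
python3 - <<'E'
from h import *
s=read_state();print(s["eef_pos"],s["tool_rot"],s["qpos"].round(2),s["force"])
T=get_image("top")
crop(T,(330,180,500,360),"t13.png",4)
E
```

```text
[ 493.30289532 -147.72647568   31.12713273] [-1.57329472  1.09594425 -0.16225763] [ 0.32  1.37 -0.29  0.96  0.23  1.94  1.44] [ 2.09588191 -0.43491607  5.38585956]
```

View pics/t13.png

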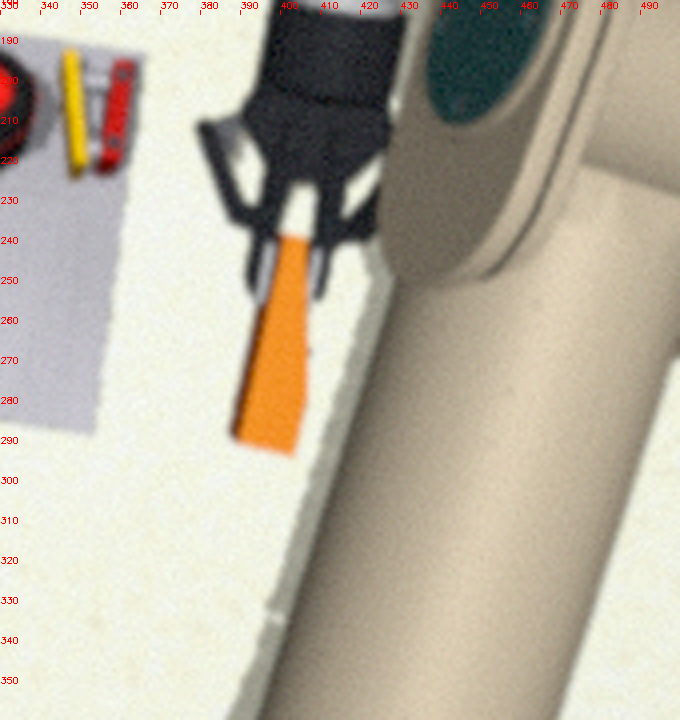

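servo_tool(
  increments=[
    {"dx": 0.1,"dy": 0,"dz": -0.4,"ax": 0,"ay": 0,"az": 0,"claw": 1},
    {"dx": 0.1,"dy": 0,"dz": -0.8,"ax": 0,"ay": 0,"az": 0,"claw": 1},
    {"dx": 0.1,"dy": 0,"dz": -1.1,"ax": 0,"ay": 0,"az": 0,"claw": 1},
    {"dx": 0.1,"dy": 0,"dz": -1.1,"ax": 0,"ay": 0,"az": 0,"claw": 1},
  ],
)

```text
clock: 17.48
eef_pos: [494.3, -147.6, 18.9]
tool_rot: [-1.573, 1.095, -0.162]
force: [2.5, -1.3, 3.7]
width: 17.9
```

servo_tool(
  increments=[
    {"dx": 0,"dy": 0,"dz": 0,"ax": 0,"ay": 0,"az": 0,"claw": -1},
    {"dx": 0,"dy": 0,"dz": 0,"ax": 0,"ay": 0,"az": 0,"claw": -1},
    {"dx": 0,"dy": 0,"dz": 0,"ax": 0,"ay": 0,"az": 0,"claw": -1},
    {"dx": 0,"dy": 0,"dz": 0,"ax": 0,"ay": 0,"az": 0,"claw": -1},
    {"dx": 0,"dy": 0,"dz": 0,"ax": 0,"ay": 0,"az": 0,"claw": -1},
  ],
)

```text
clock: 17.9
eef_pos: [494.6, -147.5, 18.5]
tool_rot: [-1.572, 1.093, -0.162]
force: [-1.0, 0.1, 0.9]
width: 77.3
```

```bash
python3 - <<'E'
from h import *
s=read_state();print(s["eef_pos"],s["tool_rot"],s["qpos"].round(2),s["force"])
T=get_image("top")
crop(T,(330,180,500,360),"t14.png",4)
E
```

```text
[ 494.56211103 -147.46662731   18.53011361] [-1.57227563  1.09288142 -0.16157229] [ 0.32  1.39 -0.29  0.95  0.23  1.93  1.44] [-0.98337324  0.09635313  0.90922271]
```

View pics/t14.png

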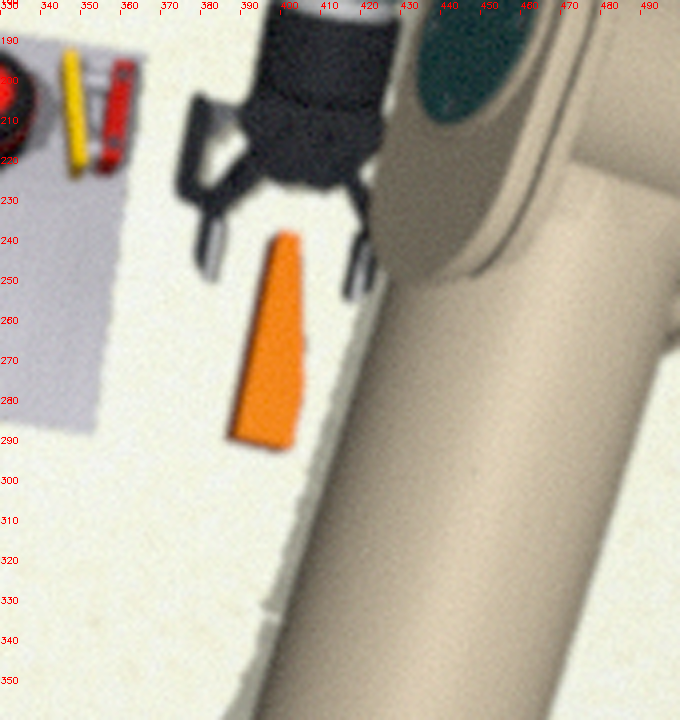

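servo_tool(
  increments=[
    {"dx": 0,"dy": 0,"dz": 2,"ax": 0,"ay": 0,"az": 0,"claw": -1},
    {"dx": 0,"dy": 0,"dz": 5,"ax": 0,"ay": 0,"az": 0,"claw": -1},
    {"dx": 0,"dy": 0,"dz": 9,"ax": 0,"ay": 0,"az": 0,"claw": -1},
    {"dx": 0,"dy": 0,"dz": 12,"ax": -0.019,"ay": -0.118,"az": 0,"claw": -1},
    {"dx": 0,"dy": 0,"dz": 14,"ax": -0.038,"ay": -0.236,"az": 0,"claw": -1},
    {"dx": 0,"dy": 0,"dz": 16,"ax": -0.057,"ay": -0.354,"az": 0,"claw": -1},
    {"dx": -1,"dy": 0,"dz": 18,"ax": -0.076,"ay": -0.472,"az": 0,"claw": -1},
    {"dx": -2,"dy": 0,"dz": 19,"ax": -0.095,"ay": -0.59,"az": 0,"claw": -1},
  ],
)

```text
clock: 18.62
eef_pos: [476.2, -147.5, 211.3]
tool_rot: [-1.572, 0.484, -0.16]
force: [0.6, -0.2, 0.4]
width: 85.2
```

servo_tool(
  increments=[
    {"dx": -1,"dy": 0,"dz": 0,"ax": -0.019,"ay": -0.118,"az": 0,"claw": -1},
    {"dx": -2,"dy": 0,"dz": 0,"ax": -0.038,"ay": -0.236,"az": 0,"claw": -1},
    {"dx": -2,"dy": 0,"dz": 0,"ax": -0.057,"ay": -0.354,"az": 0,"claw": -1},
    {"dx": -2,"dy": 0,"dz": 0,"ax": -0.08,"ay": -0.495,"az": 0,"claw": -1},
    {"dx": -2,"dy": 0,"dz": 0,"ax": -0.08,"ay": -0.495,"az": 0,"claw": -1},
    {"dx": -2,"dy": 0,"dz": 0,"ax": -0.08,"ay": -0.495,"az": 0,"claw": -1},
  ],
)

```text
clock: 19.12
eef_pos: [452.0, -147.4, 209.7]
tool_rot: [-1.572, -0.006, -0.161]
force: [0.1, -0.2, -0.1]
width: 85.4
```

```bash
python3 - <<'E'
from h import *
from scipy.spatial.transform import Rotation as Ro
s=read_state();print(s["eef_pos"],s["tool_rot"],s["qpos"].round(2),s["force"])
T=get_image("top");S=get_image("scene")
crop(T,(370,220,450,310),"t15.png",7)
crop(S,(180,180,340,300),"s15.png",5)
E
```

```text
[ 452.03403927 -147.42675032  209.67678485] [-1.57176627 -0.00604406 -0.16121342] [ 0.41  0.42 -0.21  2.02  0.13  0.72  1.53] [ 0.1016916  -0.19103561 -0.14180322]
```

View pics/t15.png

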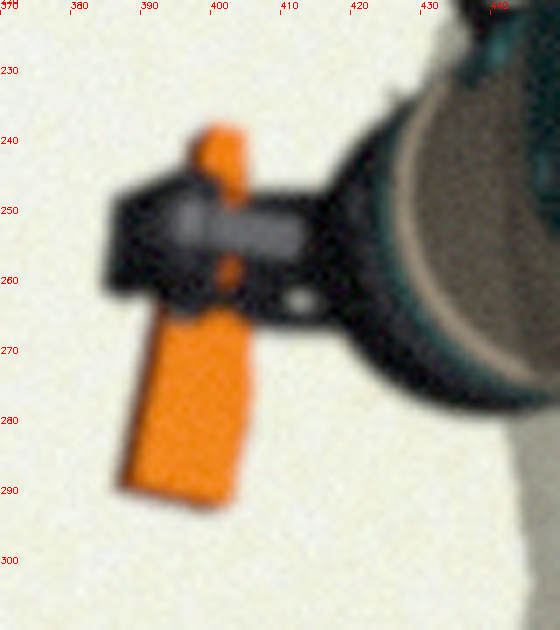

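View pics/s15.png

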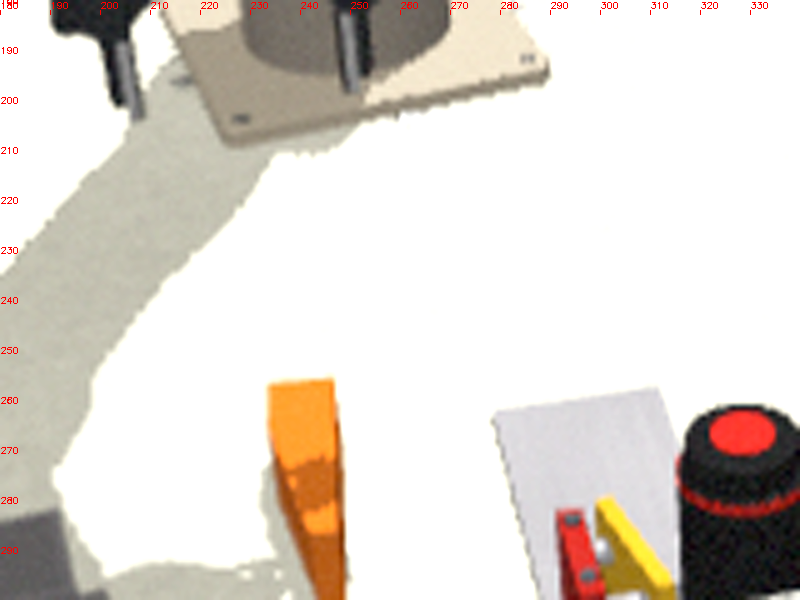

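```bash
cat > wfit.py <<'E'
from h import *
from fit import pix,W
from scipy.optimize import least_squares
# wedge lying local frame: x along thin dir from thick end, y: flat face at +16 (left)  top z
def fit(g,obs,z,x0):
    L=np.array([o[0]+(z,) for o in obs],float);P=np.array([o[1] for o in obs])
    r=least_squares(lambda p:(proj(g,W(p,L))-P).ravel(),x0);return r.x,r.fun.reshape(-1,2).round(1).tolist()
E
python3 - <<'E'
from wfit import *
T=get_image("top");S=get_image("scene")
o=[370,220]
obs=[((0,16),pix((132,487),o,7)),((0,-16),pix((222,508),o,7)),((35,-16),pix((250,415),o,7)),((120,4),pix((243,128),o,7)),((120,16),pix((203,128),o,7))]
print("T",*fit(T,obs,45,[400,-150,-.1]))
o=[180,180]
obs=[((0,16),pix((333,379),o,5)),((0,-16),pix((268,384),o,5)),((35,-16),pix((274,458),o,5))]
print("S",*fit(S,obs,45,[400,-150,-.1]))
E
```

```text
T [ 4.09782753e+02 -1.30970735e+02 -2.52108130e-01] [[-0.6, 0.2], [0.6, 0.6], [-0.2, -1.4], [-0.2, 0.9], [0.3, -0.3]]
S [ 4.22855306e+02 -1.33375748e+02 -1.40901584e-01] [[0.1, 1.4], [-0.2, 2.6], [0.1, -3.8]]
```

servo_tool(
  increments=[
    {"dx": -1.4,"dy": 0.6,"dz": -2,"ax": 0,"ay": 0,"az": -0.05,"claw": -1},
    {"dx": -2.7,"dy": 1.2,"dz": -5,"ax": 0,"ay": 0.006,"az": -0.09,"claw": -1},
    {"dx": -2.7,"dy": 1.2,"dz": -8,"ax": 0,"ay": 0.006,"az": -0.09,"claw": -1},
    {"dx": -2.7,"dy": 1.2,"dz": -11,"ax": 0,"ay": 0.006,"az": -0.09,"claw": -1},
    {"dx": -2.7,"dy": 1.2,"dz": -13,"ax": 0,"ay": 0.006,"az": -0.09,"claw": -1},
    {"dx": -2.7,"dy": 1.2,"dz": -14,"ax": 0,"ay": 0.006,"az": -0.09,"claw": -1},
    {"dx": -2.7,"dy": 1.2,"dz": -14,"ax": 0,"ay": 0.006,"az": -0.09,"claw": -1},
  ],
)

```text
clock: 19.9
eef_pos: [427.2, -135.0, 65.9]
tool_rot: [-1.572, 0.005, -0.25]
force: [0.6, 0.5, -0.2]
width: 85.1
```

```bash
python3 - <<'E'
from h import *
s=read_state();print(s["eef_pos"],s["tool_rot"],s["qpos"].round(2),s["force"])
T=get_image("top");S=get_image("scene")
crop(T,(370,220,450,310),"t16.png",7)
crop(S,(180,180,300,300),"s16.png",5)
E
```

```text
[ 427.18400689 -134.97892129   65.87013801] [-1.57211582  0.00484131 -0.24981361] [ 0.31  0.65 -0.1   2.2   0.21  0.31  1.36] [ 0.64266776  0.52054626 -0.17753789]
```

View pics/t16.png

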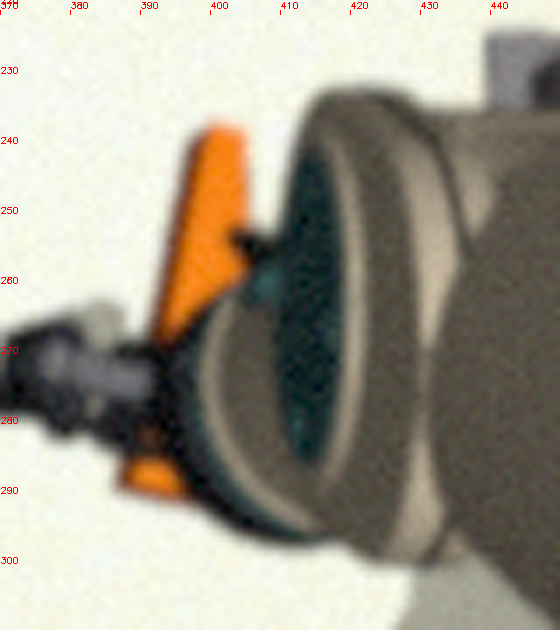

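View pics/s16.png

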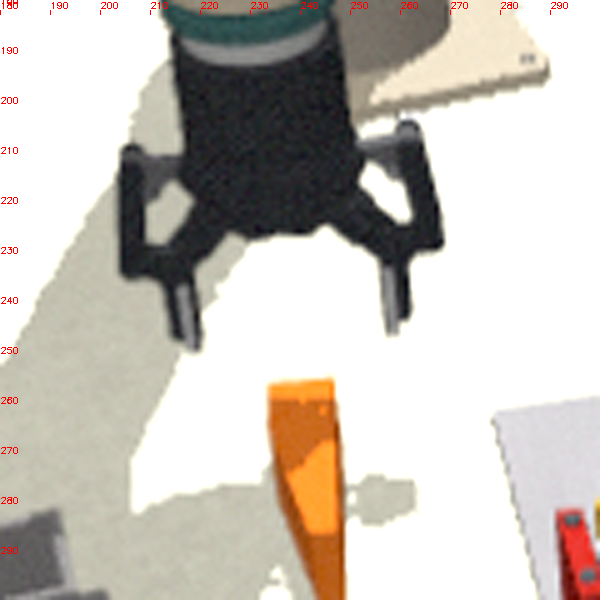

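```bash
python3 - <<'E'
from ik import *
for al in(0,):
  for z in(40,20,14):
    for t in (0,4,8):
      T=Ro.from_euler('xyz',[-np.pi/2,0,-.25]).as_matrix()
      T=Ro.from_rotvec(np.radians(t)*np.array([.25,.97,0])).as_matrix()@T
      r=ik(np.array([427,-135,z]),T,np.array([.31,.65,-.1,2.2,.21,.31,1.36]),.002);print(z,t,r[0].round(2),r[1].round(2),r[2].round(2))
E
```

```text
40 0 [ 0.37  0.7  -0.18  2.22  0.47  0.26  1.1 ] 0.0 0.0
40 4 [ 0.32  0.71 -0.11  2.15  0.2   0.36  1.37] 0.0 0.0
40 8 [ 0.33  0.74 -0.12  2.09  0.19  0.47  1.38] 0.0 0.0
20 0 [ 0.43  0.75 -0.27  2.22  0.8   0.26  0.77] 0.0 0.0
20 4 [ 0.31  0.75 -0.09  2.16  0.21  0.31  1.36] 0.0 0.0
20 8 [ 0.33  0.77 -0.11  2.09  0.2   0.43  1.38] 0.0 0.0
14 0 [ 0.44  0.77 -0.29  2.22  0.87  0.26  0.7 ] 0.0 0.0
14 4 [ 0.31  0.77 -0.09  2.16  0.21  0.3   1.36] 0.0 0.0
14 8 [ 0.32  0.79 -0.11  2.09  0.2   0.41  1.37] 0.0 0.0
```

servo_tool(
  increments=[
    {"dx": 0,"dy": 0,"dz": -1,"ax": 0.01,"ay": 0.038,"az": 0,"claw": -1},
    {"dx": 0,"dy": 0,"dz": -2.5,"ax": 0.02,"ay": 0.076,"az": 0,"claw": -1},
    {"dx": 0,"dy": 0,"dz": -4,"ax": 0.02,"ay": 0.076,"az": 0,"claw": -1},
    {"dx": 0,"dy": 0,"dz": -4.7,"ax": 0.02,"ay": 0.076,"az": 0,"claw": -1},
    {"dx": 0,"dy": 0,"dz": -4.7,"ax": 0.02,"ay": 0.076,"az": 0,"claw": -1},
  ],
)

```text
clock: 20.42
eef_pos: [427.5, -135.5, 21.2]
tool_rot: [-1.572, 0.079, -0.251]
force: [0.2, 0.2, 0.1]
width: 85.2
```

servo_tool(
  increments=[
    {"dx": 0,"dy": 0,"dz": 0,"ax": 0,"ay": 0,"az": 0,"claw": 0},
    {"dx": 0,"dy": 0,"dz": 0,"ax": 0,"ay": 0,"az": 0,"claw": 1},
    {"dx": 0,"dy": 0,"dz": 0,"ax": 0,"ay": 0,"az": 0,"claw": 1},
    {"dx": 0,"dy": 0,"dz": 0,"ax": 0,"ay": 0,"az": 0,"claw": 1},
    {"dx": 0,"dy": 0,"dz": 0,"ax": 0,"ay": 0,"az": 0,"claw": 1},
    {"dx": 0,"dy": 0,"dz": 0,"ax": 0,"ay": 0,"az": 0,"claw": 1},
  ],
)

```text
clock: 20.92
eef_pos: [427.9, -135.7, 22.6]
tool_rot: [-1.572, 0.077, -0.251]
force: [0.4, -0.4, 6.2]
width: 31.0
```

```bash
python3 - <<'E'
from h import *
s=read_state();print(s["eef_pos"],s["tool_rot"],s["qpos"].round(2),s["force"])
T=get_image("top");S=get_image("scene")
crop(T,(330,180,450,310),"t17.png",5)
crop(S,(180,180,340,330),"s17.png",5)
E
```

```text
[ 427.94258322 -135.69816228   22.55672419] [-1.57183179  0.07728089 -0.25085708] [ 0.31  0.76 -0.1   2.14  0.21  0.33  1.36] [ 0.41335912 -0.41626438  6.2121303 ]
```

View pics/s17.png

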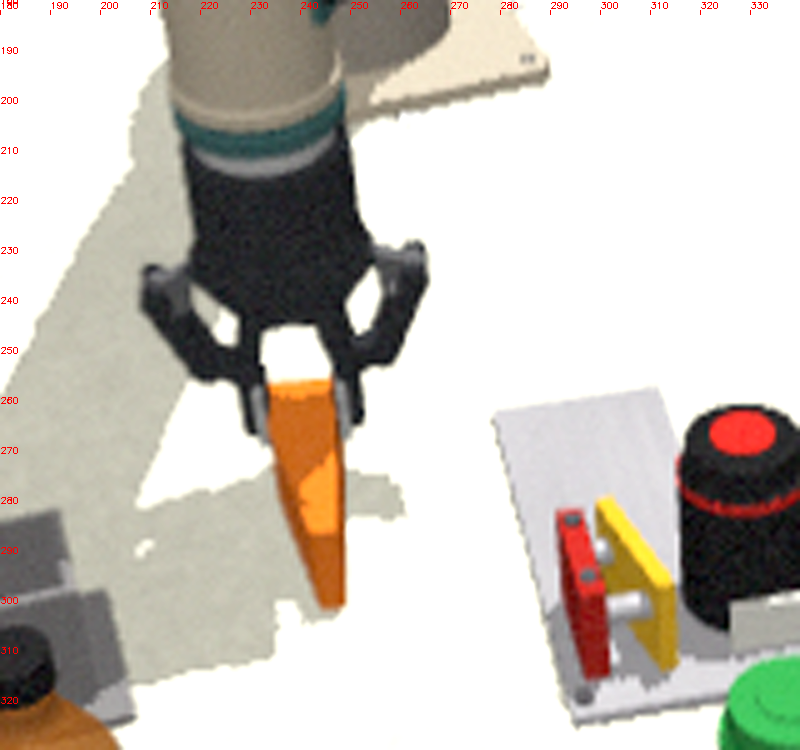

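servo_tool(
  increments=[
    {"dx": 0,"dy": 0,"dz": 1.5,"ax": 0,"ay": 0,"az": 0,"claw": 1},
    {"dx": 0.2,"dy": 1,"dz": 3.5,"ax": 0,"ay": 0,"az": 0.02,"claw": 1},
    {"dx": 0.8,"dy": 4,"dz": 4,"ax": 0,"ay": 0,"az": 0.05,"claw": 1},
    {"dx": 1.4,"dy": 7.5,"dz": 4,"ax": 0,"ay": 0,"az": 0.09,"claw": 1},
    {"dx": 2,"dy": 11,"dz": 4,"ax": 0,"ay": 0,"az": 0.09,"claw": 1},
    {"dx": 2.3,"dy": 13.2,"dz": 4,"ax": 0,"ay": 0,"az": 0.09,"claw": 1},
    {"dx": 2.3,"dy": 13.2,"dz": 4,"ax": 0,"ay": 0,"az": 0.09,"claw": 1},
    {"dx": 2.3,"dy": 13.2,"dz": 4,"ax": 0,"ay": 0,"az": 0.09,"claw": 1},
  ],
)

```text
clock: 21.68
eef_pos: [450.7, -2.0, 61.9]
tool_rot: [-1.571, 0.078, -0.157]
force: [0.1, -0.3, -1.0]
width: 31.0
```

```bash
python3 - <<'E'
from h import *
s=read_state();print(s["eef_pos"],s["tool_rot"],s["qpos"].round(2),s["force"])
T=get_image("top");S=get_image("scene")
crop(T,(300,170,400,310),"t18.png",5)
crop(S,(240,170,370,320),"s18.png",5)
E
```

```text
[450.65156982  -1.97428688  61.93991553] [-1.571106    0.07826261 -0.15701261] [ 0.04  0.68 -0.13  2.12  0.15  0.42  1.21] [ 0.0500407  -0.26256017 -0.96778673]
```

View pics/s18.png

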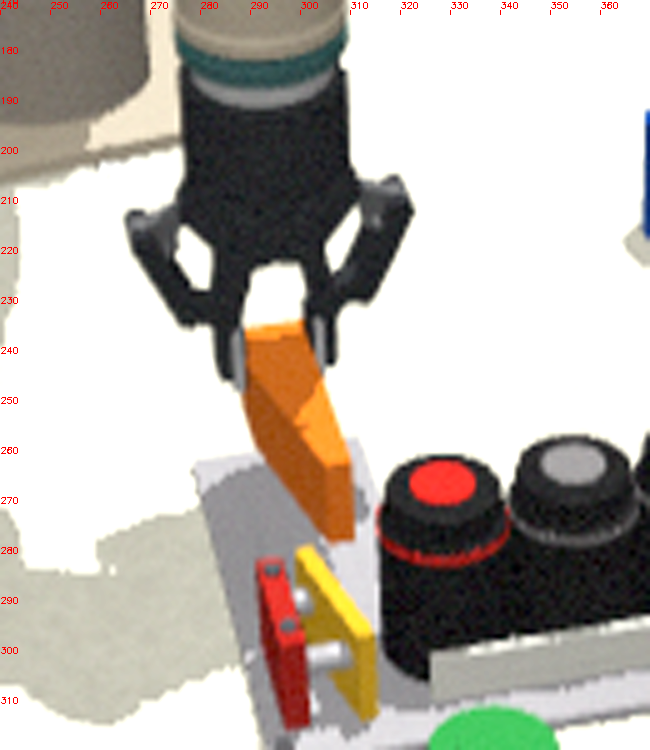

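View pics/t18.png

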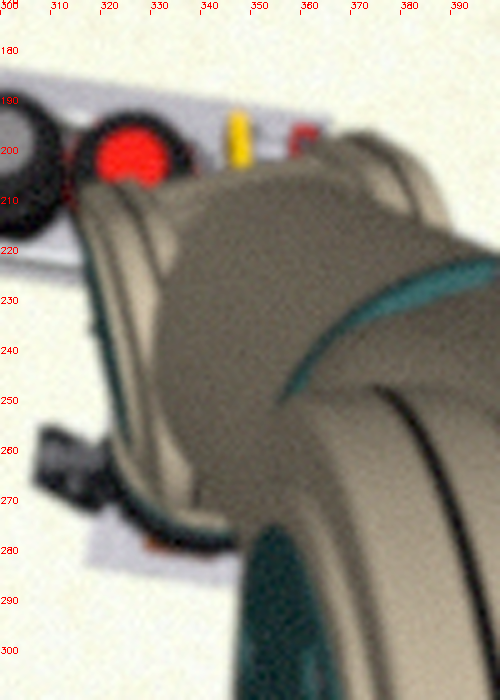

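```bash
cat > wov.py <<'E'
from ov import *
def wedge_segs(z0):
    pl=[(0,16),(120,16),(120,4),(35,-16),(0,-16)]
    S=[]
    for i in range(5):
        a,b=pl[i],pl[(i+1)%5]
        for z in(z0,z0+45):S.append((a+(z,),b+(z,)))
        S.append((a+(z0,),a+(z0+45,)))
    return S
def draw2(g,items,b,name,k=5):
    x0,y0,x1,y1=b
    im=cv2.resize(g["color"][y0:y1,x0:x1,::-1],None,fx=k,fy=k,interpolation=cv2.INTER_CUBIC)
    for p,segs,col in items:
      for s in segs:
        q=((proj(g,W(p,np.array(s,float)))-[x0,y0]+.5)*k).round().astype(int)
        cv2.line(im,tuple(map(int,q[0])),tuple(map(int,q[1])),col,1)
    cv2.imwrite("pics/"+name,im)
def wpose(tcp,yaw,d=18.5):return (tcp[0]-d*np.cos(yaw),tcp[1]-d*np.sin(yaw),yaw)
E
python3 - <<'E'
from wov import *
s=read_state();S=get_image("scene");t=s["eef_pos"]
rk=(609.5,65.2,-.16)
draw2(S,[(wpose(t,-.16),wedge_segs(t[2]-20.5),(255,0,255)),(rk,L,(0,200,0))],(240,170,370,320),"w18.png")
E
```

```text
(no output)
```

View pics/w18.png

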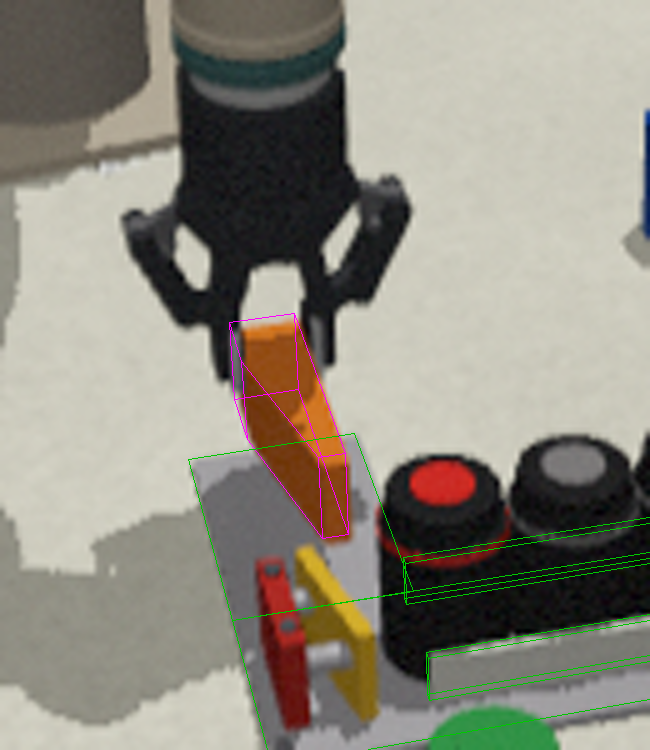

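servo_tool(
  increments=[
    {"dx": 0,"dy": -0.2,"dz": -1.5,"ax": 0,"ay": 0,"az": 0,"claw": 1},
    {"dx": 0,"dy": -0.2,"dz": -2.6,"ax": 0,"ay": 0,"az": 0,"claw": 1},
    {"dx": 0,"dy": -0.2,"dz": -3.0,"ax": 0,"ay": 0,"az": 0,"claw": 1},
    {"dx": 0,"dy": -0.2,"dz": -3.1,"ax": 0,"ay": 0,"az": 0,"claw": 1},
    {"dx": 0,"dy": -0.2,"dz": -3.1,"ax": 0,"ay": 0,"az": 0,"claw": 1},
  ],
)

```text
clock: 22.25
eef_pos: [450.3, -6.2, 30.6]
tool_rot: [-1.572, 0.079, -0.162]
force: [-0.1, 0.3, -0.3]
width: 30.9
```

servo_tool(
  increments=[
    {"dx": 1,"dy": -0.16,"dz": 0,"ax": 0,"ay": 0,"az": 0,"claw": 1},
    {"dx": 2,"dy": -0.32,"dz": 0,"ax": 0,"ay": 0,"az": 0,"claw": 1},
    {"dx": 3,"dy": -0.48,"dz": 0,"ax": 0,"ay": 0,"az": 0,"claw": 1},
    {"dx": 3,"dy": -0.48,"dz": 0,"ax": 0,"ay": 0,"az": 0,"claw": 1},
    {"dx": 3,"dy": -0.48,"dz": 0,"ax": 0,"ay": 0,"az": 0,"claw": 1},
  ],
)

```text
clock: 22.67
eef_pos: [480.8, -10.6, 31.2]
tool_rot: [-1.572, 0.078, -0.161]
force: [-0.2, -0.4, -0.8]
width: 31.4
```

```bash
python3 - <<'E'
from wov import *
s=read_state();print(s["eef_pos"],s["tool_rot"],s["qpos"].round(2),s["force"])
T=get_image("top");S=get_image("scene");t=s["eef_pos"]
draw2(S,[(wpose(t,-.16,16),wedge_segs(t[2]-20.5),(255,0,255)),((609.5,65.2,-.16),L,(0,200,0))],(240,190,370,320),"w19.png")
crop(S,(240,190,370,320),"s19.png",5)
d=t[:2]-[609.5,65.2];print("local",d@[.987,-.159],d@[.159,.987])
E
```

```text
[480.84484884 -10.61805774  31.16046404] [-1.57157428  0.07764499 -0.16134138] [ 0.05  0.76 -0.12  2.05  0.17  0.41  1.22] [-0.18206377 -0.3539209  -0.83931855]
local -114.92756301424149 -95.28859201901733
```

View pics/w19.png

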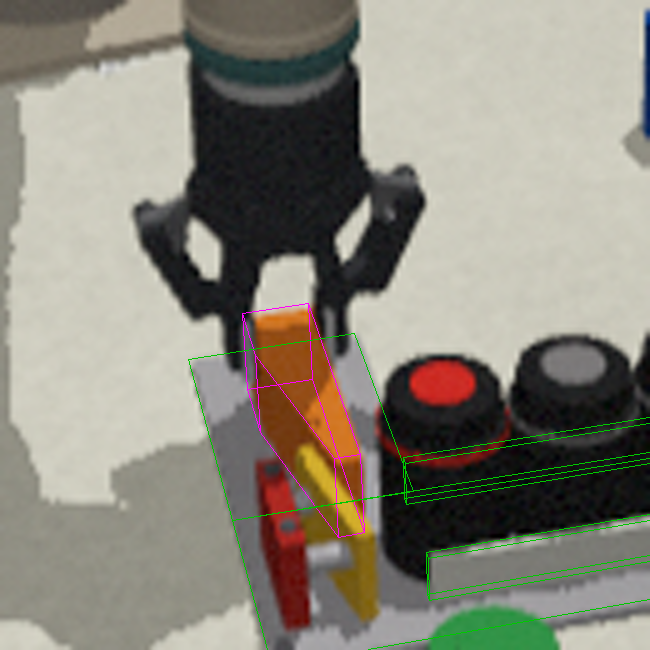

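View pics/s19.png

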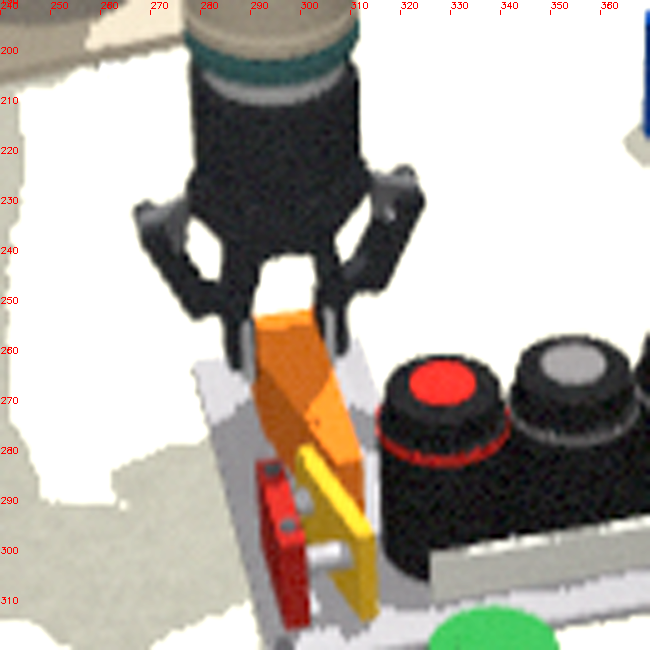

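servo_tool(
  increments=[
    {"dx": 0.8,"dy": 0.12,"dz": 0,"ax": 0,"ay": 0,"az": 0,"claw": 1},
    {"dx": 1.6,"dy": 0,"dz": -0.1,"ax": 0,"ay": 0,"az": 0,"claw": 1},
    {"dx": 2.4,"dy": -0.13,"dz": -0.2,"ax": 0,"ay": 0,"az": 0,"claw": 1},
    {"dx": 2.4,"dy": -0.13,"dz": -0.3,"ax": 0,"ay": 0,"az": 0,"claw": 1},
    {"dx": 2.4,"dy": -0.13,"dz": -0.4,"ax": 0,"ay": 0,"az": 0,"claw": 1},
  ],
)

```text
clock: 23.18
eef_pos: [507.5, -11.7, 28.5]
tool_rot: [-1.571, 0.074, -0.161]
force: [-1.4, -0.9, 28.9]
width: 30.9
```

```bash
python3 - <<'E'
from wov import *
s=read_state();print(s["eef_pos"],s["tool_rot"],s["qpos"].round(2),s["force"])
T=get_image("top");S=get_image("scene");t=s["eef_pos"]
crop(S,(240,190,370,320),"s20.png",5)
crop(T,(310,180,390,280),"t20.png",6)
d=t[:2]-[609.5,65.2];print("local",d@[.987,-.159],d@[.159,.987])
E
```

```text
[507.54167939 -11.71215717  28.49590965] [-1.57109815  0.07394819 -0.16068464] [ 0.06  0.78 -0.12  1.99  0.16  0.46  1.23] [-1.43087067 -0.88339751 28.93365749]
local -88.40382945540027 -92.12367210589085
```

View pics/s20.png

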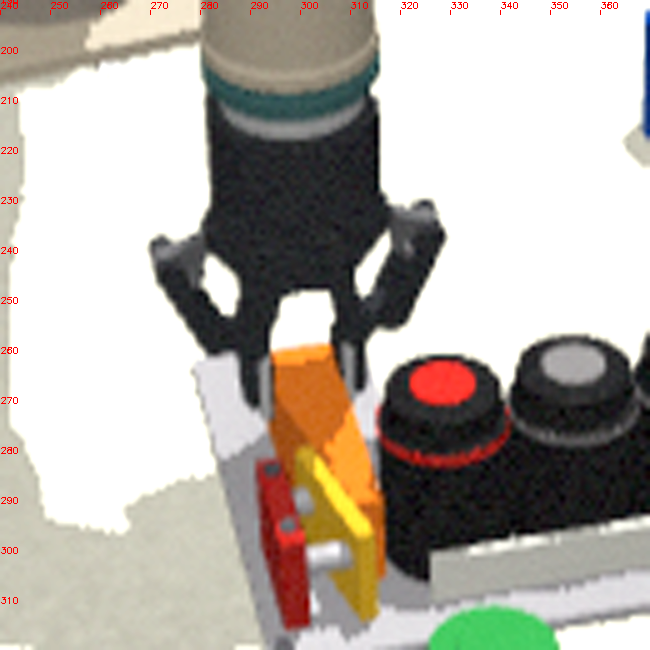

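View pics/t20.png

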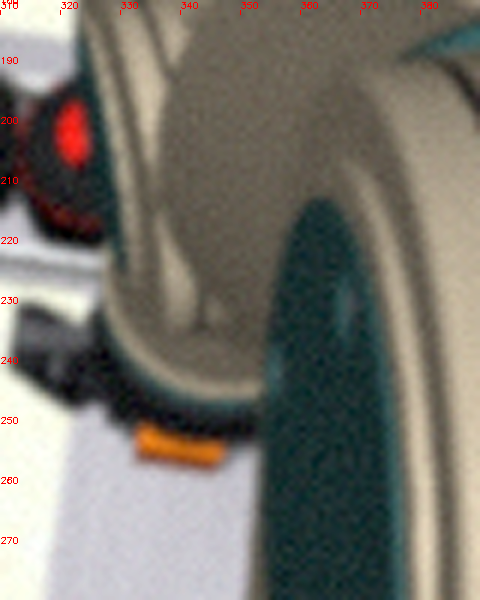

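servo_tool(
  increments=[
    {"dx": 0,"dy": 0,"dz": 0.2,"ax": 0,"ay": 0,"az": 0,"claw": 1},
    {"dx": 0,"dy": 0,"dz": 0.2,"ax": 0,"ay": 0,"az": 0,"claw": 1},
    {"dx": 0,"dy": 0,"dz": 0.2,"ax": 0,"ay": 0,"az": 0,"claw": -0.2},
    {"dx": 0,"dy": 0,"dz": 0.2,"ax": 0,"ay": 0,"az": 0,"claw": -0.2},
    {"dx": 0,"dy": 0,"dz": 0.2,"ax": 0,"ay": 0,"az": 0,"claw": -0.2},
  ],
)

```text
clock: 23.7
eef_pos: [504.5, -11.7, 28.4]
tool_rot: [-1.572, 0.079, -0.161]
force: [0.2, -0.2, -0.2]
width: 51.5
```

servo_tool(
  increments=[
    {"dx": 0,"dy": 0,"dz": 0.2,"ax": -0.008,"ay": -0.05,"az": 0,"claw": -0.2},
    {"dx": 0,"dy": 0,"dz": 0.2,"ax": -0.016,"ay": -0.1,"az": 0,"claw": -0.2},
    {"dx": 0,"dy": 0,"dz": 0.2,"ax": -0.016,"ay": -0.1,"az": 0,"claw": -0.2},
    {"dx": 0,"dy": 0,"dz": 0.2,"ax": -0.016,"ay": -0.1,"az": 0,"claw": -0.2},
  ],
)

```text
clock: 24.03
eef_pos: [503.9, -11.4, 30.6]
tool_rot: [-1.572, -0.021, -0.16]
force: [0.1, -0.1, 0.2]
width: 51.3
```

servo_tool(
  increments=[
    {"dx": 0,"dy": 0,"dz": 0,"ax": 0,"ay": 0,"az": 0,"claw": 1},
    {"dx": 0,"dy": 0,"dz": 0,"ax": 0,"ay": 0,"az": 0,"claw": 1},
    {"dx": 0,"dy": 0,"dz": 0,"ax": 0,"ay": 0,"az": 0,"claw": 1},
    {"dx": 0,"dy": 0,"dz": 0,"ax": 0,"ay": 0,"az": 0,"claw": 1},
    {"dx": 0,"dy": 0,"dz": 0,"ax": 0,"ay": 0,"az": 0,"claw": 1},
  ],
)

```text
clock: 24.45
eef_pos: [505.6, -11.7, 31.0]
tool_rot: [-1.571, -0.024, -0.161]
force: [0.3, -0.4, 3.6]
width: 30.6
```

servo_tool(
  increments=[
    {"dx": 0.5,"dy": -0.08,"dz": 0,"ax": 0,"ay": 0,"az": 0,"claw": 1},
    {"dx": 1,"dy": -0.16,"dz": 0,"ax": 0,"ay": 0,"az": 0,"claw": 1},
    {"dx": 1.03,"dy": 0.04,"dz": 0,"ax": 0,"ay": 0,"az": 0,"claw": 1},
    {"dx": 1.03,"dy": 0.04,"dz": 0,"ax": 0,"ay": 0,"az": 0,"claw": 1},
  ],
)

```text
clock: 24.78
eef_pos: [513.5, -11.9, 30.9]
tool_rot: [-1.573, -0.02, -0.162]
force: [-3.8, -0.6, 9.0]
width: 31.0
```

servo_tool(
  increments=[
    {"dx": 0.5,"dy": -0.08,"dz": 0,"ax": 0,"ay": 0,"az": 0,"claw": 1},
    {"dx": 1,"dy": -0.16,"dz": 0,"ax": 0,"ay": 0,"az": 0,"claw": 1},
    {"dx": 1,"dy": -0.16,"dz": 0,"ax": 0,"ay": 0,"az": 0,"claw": 1},
  ],
)

```text
clock: 25.03
eef_pos: [523.9, -13.1, 30.9]
tool_rot: [-1.572, -0.02, -0.161]
force: [-4.7, 0.4, 9.5]
width: 30.9
```

```bash
python3 - <<'E'
from wov import *
s=read_state();print(s["eef_pos"],s["tool_rot"],s["qpos"].round(2),s["force"])
T=get_image("top");S=get_image("scene");t=s["eef_pos"]
crop(S,(270,220,350,320),"s21.png",7)
d=t[:2]-[609.5,65.2];print("local",d@[.987,-.159],d@[.159,.987])
E
```

```text
[523.92185195 -13.06329483  30.90784849] [-1.57212118 -0.02042379 -0.16084293] [ 0.02  0.76 -0.08  2.03  0.19  0.34  1.2 ] [-4.65818525  0.41828525  9.54644465]
local -72.02176825013896 -90.85279753554934
```

View pics/s21.png

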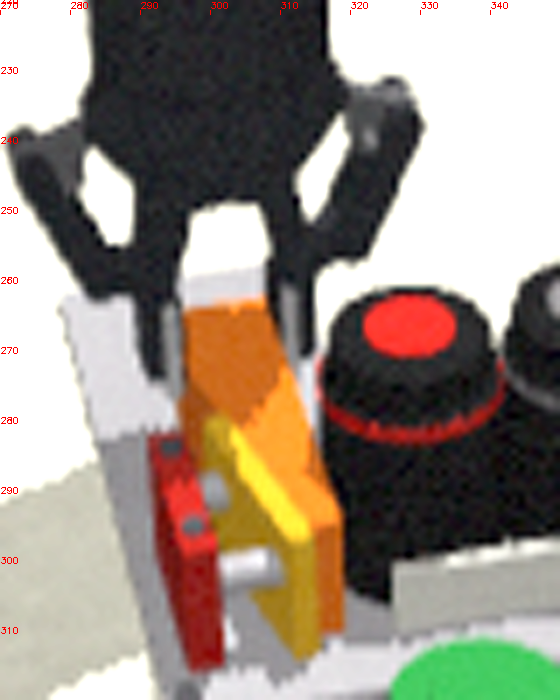

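servo_tool(
  increments=[
    {"dx": 0.25,"dy": -0.04,"dz": 0.1,"ax": 0,"ay": 0,"az": 0,"claw": 1},
    {"dx": 0.5,"dy": -0.08,"dz": 0.2,"ax": 0,"ay": 0,"az": 0,"claw": 1},
    {"dx": 0.5,"dy": -0.08,"dz": 0.2,"ax": 0,"ay": 0,"az": 0,"claw": 1},
  ],
)

```text
clock: 25.38
eef_pos: [530.3, -13.5, 32.5]
tool_rot: [-1.571, -0.023, -0.16]
force: [0.6, 0.2, -0.8]
width: 30.3
```

servo_tool(
  increments=[
    {"dx": 0.25,"dy": -0.04,"dz": 0,"ax": 0,"ay": 0,"az": 0,"claw": 1},
    {"dx": 0.5,"dy": -0.08,"dz": 0,"ax": 0,"ay": 0,"az": 0,"claw": 1},
    {"dx": 0.5,"dy": -0.08,"dz": 0,"ax": 0,"ay": 0,"az": 0,"claw": 1},
  ],
)

```text
clock: 25.63
eef_pos: [534.7, -14.1, 32.3]
tool_rot: [-1.571, -0.022, -0.16]
force: [-1.6, 1.8, -2.9]
width: 30.6
```

servo_tool(
  increments=[
    {"dx": 0.15,"dy": -0.02,"dz": -0.15,"ax": 0,"ay": 0,"az": 0,"claw": 1},
    {"dx": 0.4,"dy": -0.06,"dz": -0.15,"ax": 0,"ay": 0,"az": 0,"claw": 1},
    {"dx": 0.4,"dy": -0.06,"dz": -0.15,"ax": 0,"ay": 0,"az": 0,"claw": 1},
  ],
)

```text
clock: 25.88
eef_pos: [537.4, -14.6, 31.0]
tool_rot: [-1.572, -0.02, -0.16]
force: [-5.5, 2.6, 2.9]
width: 30.8
```

servo_tool(
  increments=[
    {"dx": 0.2,"dy": -0.03,"dz": 0,"ax": 0,"ay": 0,"az": 0,"claw": 1},
    {"dx": 0.4,"dy": -0.06,"dz": 0,"ax": 0,"ay": 0,"az": 0,"claw": 1},
    {"dx": 0.4,"dy": -0.06,"dz": 0,"ax": 0,"ay": 0,"az": 0,"claw": 1},
  ],
)

```text
clock: 26.13
eef_pos: [540.3, -15.0, 31.0]
tool_rot: [-1.572, -0.018, -0.16]
force: [-7.9, 2.3, 4.3]
width: 30.7
```

```bash
python3 - <<'E'
from wov import *
s=read_state();print(s["eef_pos"],s["tool_rot"],s["qpos"].round(2),s["force"])
T=get_image("top");S=get_image("scene");t=s["eef_pos"]
crop(S,(270,220,350,320),"s22.png",7)
crop(T,(300,170,380,260),"t22.png",7)
d=t[:2]-[609.5,65.2];print("local",d@[.987,-.159],d@[.159,.987])
E
```

```text
[540.2607428  -14.9609452   30.98914087] [-1.57192326 -0.01765962 -0.15998025] [ 0.03  0.78 -0.09  1.98  0.19  0.37  1.21] [-7.87231156  2.28903753  4.34089841]
local -55.5935565698487 -90.12789480816807
```

View pics/s22.png

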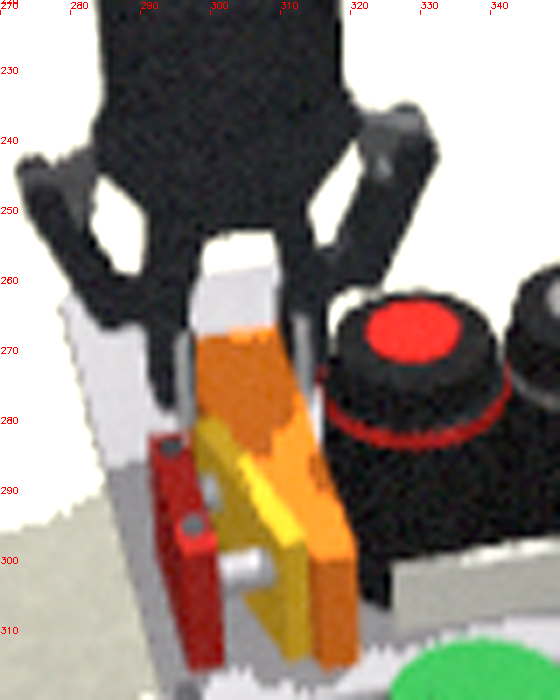

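servo_tool(
  increments=[
    {"dx": 0.2,"dy": -0.03,"dz": 0,"ax": 0,"ay": 0,"az": 0,"claw": 1},
    {"dx": 0.4,"dy": -0.06,"dz": 0,"ax": 0,"ay": 0,"az": 0,"claw": 1},
    {"dx": 0.4,"dy": -0.06,"dz": 0,"ax": 0,"ay": 0,"az": 0,"claw": 1},
  ],
)

```text
clock: 26.48
eef_pos: [542.3, -15.3, 31.0]
tool_rot: [-1.573, -0.014, -0.16]
force: [-11.3, 2.6, 8.8]
width: 30.6
```

servo_tool(
  increments=[
    {"dx": 0.2,"dy": -0.03,"dz": 0,"ax": 0,"ay": 0,"az": 0,"claw": 1},
    {"dx": 0.3,"dy": -0.05,"dz": 0,"ax": 0,"ay": 0,"az": 0,"claw": 1},
    {"dx": 0.3,"dy": -0.05,"dz": 0,"ax": 0,"ay": 0,"az": 0,"claw": 1},
  ],
)

```text
clock: 26.73
eef_pos: [543.6, -15.5, 30.9]
tool_rot: [-1.573, -0.011, -0.159]
force: [-14.1, 3.6, 12.7]
width: 30.9
```

servo_tool(
  increments=[
    {"dx": 0.2,"dy": -0.03,"dz": 0.1,"ax": 0,"ay": 0,"az": 0,"claw": 1},
    {"dx": 0.3,"dy": -0.05,"dz": 0.1,"ax": 0,"ay": 0,"az": 0,"claw": 1},
    {"dx": 0.3,"dy": -0.05,"dz": 0.1,"ax": 0,"ay": 0,"az": 0,"claw": 1},
  ],
)

```text
clock: 26.98
eef_pos: [546.4, -15.9, 31.4]
tool_rot: [-1.573, -0.01, -0.16]
force: [-13.6, 5.2, 7.6]
width: 30.5
```

servo_tool(
  increments=[
    {"dx": 0.2,"dy": -0.03,"dz": 0,"ax": 0,"ay": 0,"az": 0,"claw": 1},
    {"dx": 0.2,"dy": -0.03,"dz": 0,"ax": 0,"ay": 0,"az": 0,"claw": 1},
  ],
)

```text
clock: 27.15
eef_pos: [546.6, -15.9, 31.2]
tool_rot: [-1.573, -0.007, -0.159]
force: [-17.8, 5.5, 10.5]
width: 30.7
```

```bash
python3 - <<'E'
from wov import *
s=read_state();print(s["eef_pos"],s["tool_rot"],s["qpos"].round(2),s["force"])
S=get_image("scene");t=s["eef_pos"]
crop(S,(270,220,350,320),"s23.png",7)
d=t[:2]-[609.5,65.2];print("local",d@[.987,-.159],d@[.159,.987])
E
```

```text
[546.62726868 -15.93926227  31.23837452] [-1.57326743 -0.00707621 -0.15943001] [ 0.04  0.78 -0.1   1.96  0.18  0.41  1.21] [-17.79268682   5.48756523  10.46354975]
local -49.15424310865728 -90.0812161433517
```

View pics/s23.png

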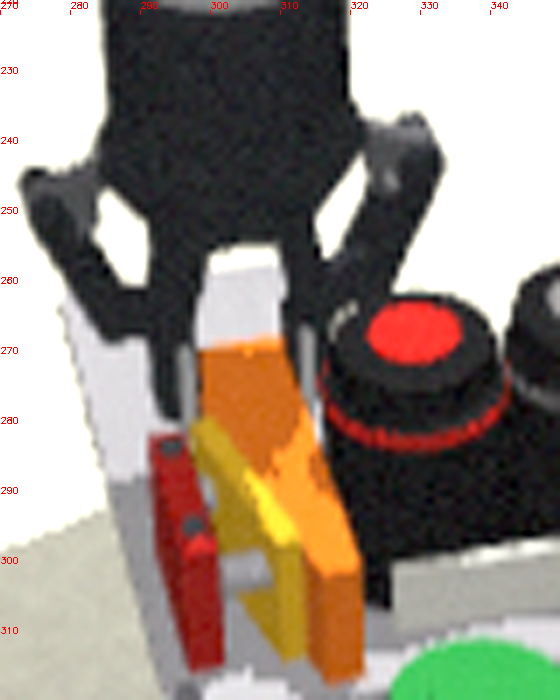

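servo_tool(
  increments=[
    {"dx": -0.3,"dy": 0.05,"dz": 0,"ax": 0,"ay": 0,"az": 0,"claw": 1},
    {"dx": -0.5,"dy": 0.08,"dz": 0.15,"ax": 0,"ay": 0,"az": 0,"claw": 1},
    {"dx": -0.5,"dy": 0.08,"dz": 0.15,"ax": 0,"ay": 0,"az": 0,"claw": 1},
  ],
)

```text
clock: 27.45
eef_pos: [547.0, -16.0, 32.8]
tool_rot: [-1.572, -0.017, -0.16]
force: [-5.2, 3.2, -3.8]
width: 30.9
```

servo_tool(
  increments=[
    {"dx": -0.15,"dy": 0.03,"dz": -0.1,"ax": 0,"ay": 0,"az": 0,"claw": 1},
    {"dx": -0.15,"dy": 0.03,"dz": -0.1,"ax": 0,"ay": 0,"az": 0,"claw": 0.2},
    {"dx": -0.15,"dy": 0.03,"dz": -0.1,"ax": 0,"ay": 0,"az": 0,"claw": 0},
    {"dx": -0.15,"dy": 0.03,"dz": -0.1,"ax": 0,"ay": 0,"az": 0,"claw": -0.2},
    {"dx": -0.15,"dy": 0.03,"dz": -0.1,"ax": 0,"ay": 0,"az": 0,"claw": -0.2},
    {"dx": -0.15,"dy": 0.03,"dz": -0.1,"ax": 0,"ay": 0,"az": 0,"claw": -0.2},
  ],
)

```text
clock: 27.95
eef_pos: [549.4, -16.9, 33.1]
tool_rot: [-1.571, -0.025, -0.161]
force: [0.0, -0.2, 0.6]
width: 51.3
```

```bash
python3 - <<'E'
from wov import *
s=read_state();print(s["eef_pos"],s["tool_rot"],s["force"])
S=get_image("scene")
crop(S,(270,220,350,320),"s24.png",7)
E
```

```text
[549.39822677 -16.85313736  33.11166022] [-1.57139716 -0.02472967 -0.16131673] [ 0.01603565 -0.15938347  0.64404109]
```

View pics/s24.png

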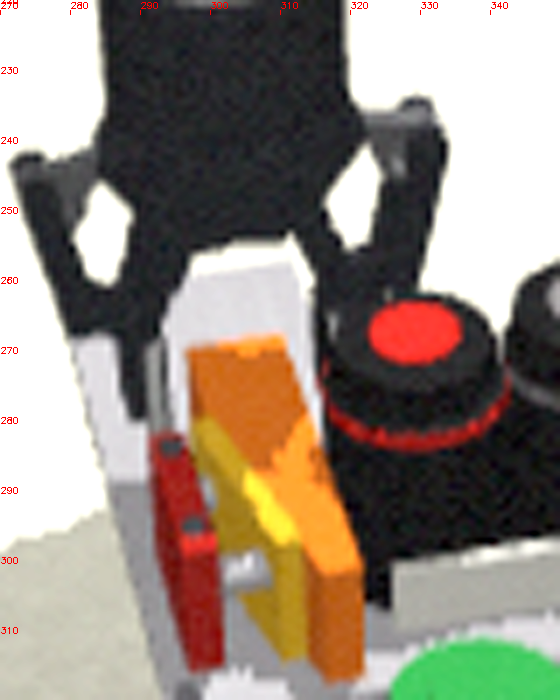

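servo_tool(
  increments=[
    {"dx": -1,"dy": 0.16,"dz": 0.2,"ax": 0,"ay": 0,"az": 0,"claw": -0.2},
    {"dx": -3,"dy": 0.5,"dz": 1,"ax": 0,"ay": 0,"az": 0,"claw": -0.2},
    {"dx": -5,"dy": 0.8,"dz": 4,"ax": 0,"ay": 0,"az": 0,"claw": -0.2},
    {"dx": -6,"dy": 0.5,"dz": 8,"ax": 0,"ay": 0,"az": 0,"claw": -0.2},
    {"dx": -7,"dy": -2,"dz": 12,"ax": 0,"ay": 0,"az": 0,"claw": -0.2},
    {"dx": -7,"dy": -6,"dz": 15,"ax": 0,"ay": 0,"az": 0,"claw": -0.2},
    {"dx": -7,"dy": -10,"dz": 17,"ax": 0,"ay": 0,"az": 0,"claw": -0.2},
    {"dx": -7,"dy": -14,"dz": 18,"ax": 0,"ay": 0,"az": 0,"claw": -0.2},
  ],
)

```text
clock: 28.67
eef_pos: [479.5, -141.7, 210.6]
tool_rot: [-1.572, -0.028, -0.158]
force: [1.1, -0.1, -0.1]
width: 51.2
```

servo_tool(
  increments=[
    {"dx": 0,"dy": -4,"dz": 1,"ax": 0,"ay": 0,"az": 0,"claw": -0.2},
    {"dx": 0,"dy": -8,"dz": 2,"ax": 0,"ay": 0,"az": 0,"claw": -0.2},
    {"dx": 0,"dy": -12,"dz": 2,"ax": 0,"ay": 0,"az": 0,"claw": -0.2},
    {"dx": 0,"dy": -12,"dz": 2,"ax": 0,"ay": 0,"az": 0,"claw": -0.2},
  ],
)

```text
clock: 29.0
eef_pos: [477.1, -271.9, 228.5]
tool_rot: [-1.578, -0.026, -0.173]
force: [-0.6, -0.2, 0.1]
width: 51.5
```

```bash
python3 - <<'E'
from wov import *
s=read_state();print(s["eef_pos"],s["tool_rot"],s["force"])
S=get_image("scene");T=get_image("top")
crop(S,(265,235,425,335),"s25.png",5)
crop(T,(240,165,380,295),"t25.png",5)
cv2.imwrite("pics/full25.png",T["color"][:,:,::-1])
E
```

```text
[ 477.12315286 -271.92703707  228.4675529 ] [-1.57848697 -0.02638966 -0.17305975] [-0.5743036  -0.16153937  0.09574502]
```

View pics/s25.png

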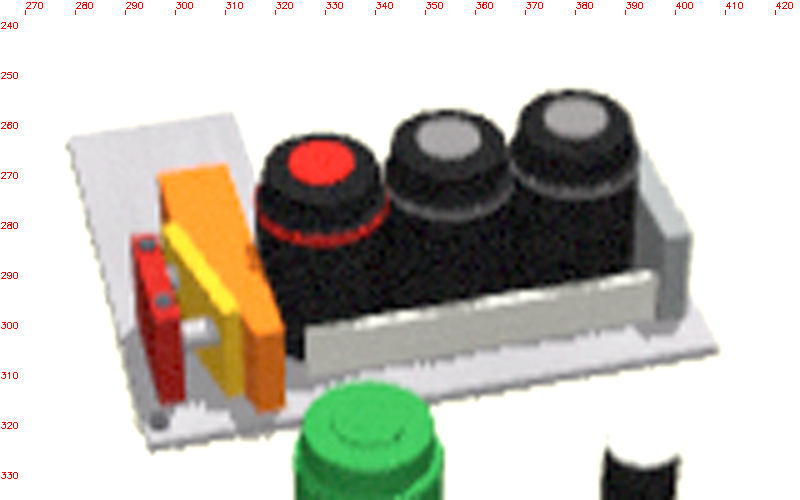

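View pics/t25.png

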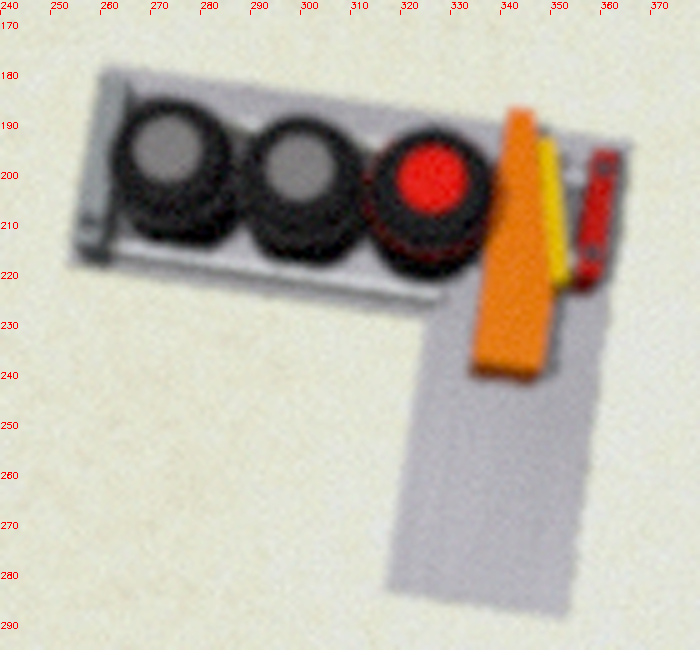

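View pics/full25.png

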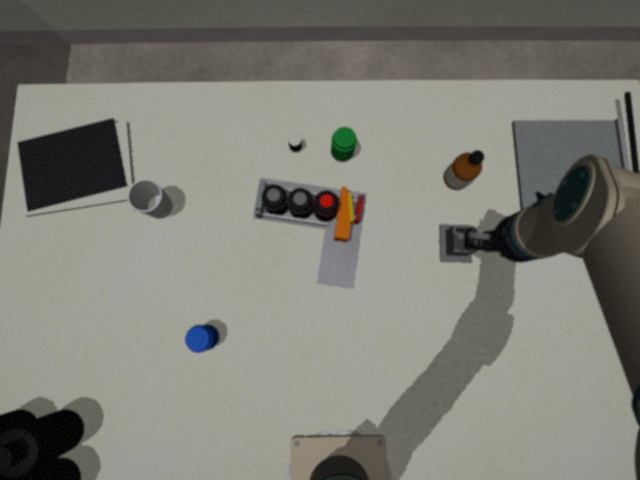

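```bash
python3 - <<'E'
from wfit import *
T=get_image("top");S=get_image("scene")
rk=np.array([609,63.5]);
def loc(w): d=w[:2]-rk;return (d@[.987,-.159]).round(1),(d@[.159,.987]).round(1)
o=[240,165]
obs=[((0,16),pix((473,362),o,5)),((0,-16),pix((540,372),o,5)),((35,-16),pix((553,292),o,5)),((120,4),pix((534,110),o,5)),((120,16),pix((510,108),o,5))]
r=fit(T,obs,51,[530,-10,-.16]);print("T",r);print("thick",loc(r[0]));
c,s_=np.cos(r[0][2]),np.sin(r[0][2]);print("tip",loc(r[0][:2]+120*np.array([c,s_])))
# S: tip bottom corners & top corners
o=[265,235]
rkS=np.array([613.5,64.6])
for n,p,z in(("tip top L",(242,325),51),("tip top R",(280,319),51),("tip bot L",(257,411),6),("tip bot R",(284,407),6)):
    w=atz(S,pix(p,o,5),z);d=w[:2]-[614.6,64.6];print(n,w.round(1),(d@[.987,-.16]).round(1),(d@[.16,.987]).round(1))
for n,p in(("a",(168,147)),("b",(300,167)),("c",(432,180))):print(n,loc(atz(T,pix(p,[240,165],5),96)))
E
```

```text
T (array([ 5.29867123e+02, -1.37772822e+01, -1.61777836e-01]), [[-0.3, -0.3], [0.4, -0.2], [-0.1, 0.7], [0.1, 0.0], [-0.2, -0.4]])
thick (np.float64(-65.8), np.float64(-88.9))
tip (np.float64(54.1), np.float64(-89.1))
tip top L [642.9 -30.6  51. ] 43.2 -89.5
tip top R [645.7 -14.5  51. ] 43.4 -73.1
tip bot L [648.5 -27.4   6. ] 48.2 -85.4
tip bot R [650.8 -15.8   6. ] 48.6 -73.6
a (np.float64(0.0), np.float64(72.0))
b (np.float64(-0.3), np.float64(13.8))
c (np.float64(2.4), np.float64(-43.8))
```

servo_tool(
  increments=[
    {"dx": 0,"dy": 0,"dz": 0,"ax": 0,"ay": 0,"az": 0,"claw": -1},
    {"dx": 0,"dy": 0,"dz": 0,"ax": 0,"ay": 0,"az": 0,"claw": -1},
    {"dx": 0,"dy": 0,"dz": 0,"ax": 0,"ay": 0,"az": 0,"claw": -1},
    {"dx": 0,"dy": 0,"dz": 0,"ax": 0,"ay": 0,"az": 0,"claw": -1},
    {"dx": 0,"dy": 0,"dz": 0,"ax": 0,"ay": 0,"az": 0,"claw": -1},
    {"dx": 0,"dy": 0,"dz": 0,"ax": 0,"ay": 0,"az": 0,"claw": -1},
  ],
)

```text
clock: 29.7
eef_pos: [478.5, -260.7, 227.6]
tool_rot: [-1.571, -0.023, -0.16]
force: [0.7, 0.4, -0.3]
width: 85.4
```

```bash
python3 - <<'E'
from wov import *
import pickle
S=get_image("scene");T=get_image("top")
T0,S0=pickle.load(open("i0.pkl","rb"))
b=(280,265,330,325)
for n,g in(("p0",S0),("p1",S)):crop(g,b,n+".png",7)
cv2.imwrite("pics/cmp.png",np.hstack([cv2.imread("pics/p0.png"),cv2.imread("pics/p1.png")]))
# yellow mask centroid shift in pad far-end
for g in(S0,S):
    c=g["color"].astype(int);m=(c[...,0]>130)&(c[...,1]>90)&(c[...,1]/c[...,0]>.68)&(c[...,2]<60);m[:,:280]=0;m[:270]=0;m[330:]=0;m[:,330:]=0
    v,u=np.nonzero(m);print(len(u),[ (r,u[v==r].min(),u[v==r].max()) for r in(295,300,305,310) if (v==r).any()])
E
```

```text
73 [(295, np.int64(310), np.int64(313))]
92 [(295, np.int64(307), np.int64(311)), (300, np.int64(311), np.int64(311)), (310, np.int64(311), np.int64(311))]<stdin>:10: RuntimeWarning: divide by zero encountered in divide
<stdin>:10: RuntimeWarning: invalid value encountered in divide
```

View pics/cmp.png

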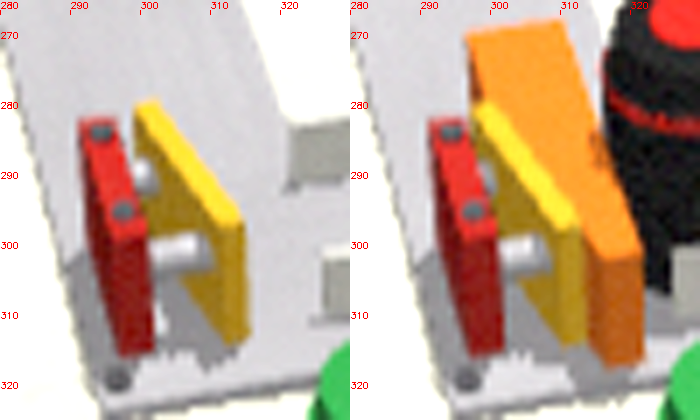

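```bash
python3 -c "
from cell import *
print(finish_job())"
```

```text
the job is handed in; nothing more can be done
None
```

The job is handed in after about 30 s of robot time. The red-banded tank is in the row and the wedge is driven in with the pad clearly pressed.

**What I did**
- I set the red-banded tank in the third place and pushed the row to the cheek. It would not move further at 18 N.
- I took the wedge by its thin end, laid it on its side on the bench and took it again by its head. I set it down part-way into the gap and took the head once more with the gripper upright.
- I drove it in thin end first, flat face to the tank, to about 18 N. Then I released everything and backed off.

**Last checks**
- **Row:** in the top view the tank centres sit at row y of about 72, 14 and -44 mm, so they are about 58 mm apart and touching. All three look upright.
- **Wedge:** it lies parallel to the rack within 0.1°, and it stayed put after release.
- **Pad:** it has moved about 3.5 to 4 mm in the scene picture compared with the start, so it may be at its hard stop.
- **Rest of the scene:** the gripper is open, well clear of everything and reads no force. The bottle, beaker, film can and look-alikes look unmoved.

**Checks that disagreed**
- **Cameras:** they differ by a few mm on how far the wedge's thin end has gone in, about 54 mm past the row line in the top view and 43 to 48 mm in the scene view. The arm's own position (about 56 mm) agrees with the top view.
- **Wedge height:** I could not rule out that it sits 1 or 2 mm above the floor plate, because the hand lifted about that much when I relaxed the drive force.
- **Red-banded tank:** it moved about 3 mm towards the back rail during driving, but it still touches its neighbour.

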